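# Stand four pot plants in their saucers

## Task

The plants on the lab bench are about to be watered: stand each of the four terracotta pots in the empty saucer of its own shape and size, upright and flat on the saucer's floor, with the square and the oblong pot lined up with their saucers. Set them down gently without tipping or dropping any, leave the saucers where they lie and do not push the glass beaker or the seed dish away.

Things in the scene. Friction and masses are not known exactly. Their poses are not given: they have to be found in the camera images.
- pot_small_center (a point): Small round terracotta pot with one ball cactus: 44 mm high, foot 32 mm in diameter, top 16 mm a straight collar 46 mm in diameter (grip there); plant to 62 mm above its underside. About 0.15 kg. Loose, upright on the bench; this point is at the pot's centre, half-way up its height without the plant (the plant is rigid and stands within the rim).
- pot_large_center (a point): Large round terracotta pot with a wide grey-green rosette: 58 mm high, foot 54 mm in diameter, top 20 mm a straight collar 68 mm in diameter (grip there); plant to 77 mm above its underside. About 0.32 kg. Loose, upright on the bench; this point is at the pot's centre, half-way up its height without the plant (the plant is rigid and stands within the rim).
- pot_square_center (a point): Square terracotta pot with a column cactus: 52 mm high, foot 44 x 44 mm, top 18 mm a straight collar 52 x 52 mm (grip there); x and y are square to its sides; plant to 76 mm above its underside. About 0.24 kg. Loose, upright on the bench; this point is at the pot's centre, half-way up its height without the plant (the plant is rigid and stands within the rim).
- pot_oblong_center (a point): Oblong terracotta pot (small trough) with three little plants: 50 mm high, foot 92 mm long (x) and 44 mm wide (y), top 18 mm a straight collar 100 x 52 mm (grip it there across its 52 mm width, at mid-length); plants to 65 mm above its underside. About 0.36 kg. Loose, upright on the bench; this point is at the pot's centre, half-way up its height without the plant (the plant is rigid and stands within the rim).
- saucer_small: Small round saucer, 61 mm across the rim, floor 49 mm across. Loose terracotta saucer, flat on the bench, 12 mm high; floor 5 mm thick, rim wall 4 mm thick. Origin at the centre of its underside, z up.
- saucer_large: Large round saucer, 86 mm across the rim, floor 73 mm across. Loose terracotta saucer, flat on the bench, 12 mm high; floor 5 mm thick, rim wall 4 mm thick. Origin at the centre of its underside, z up.
- saucer_square: Square saucer, 70 x 70 mm outside, 62 x 62 mm inside; x and y square to its sides. Loose terracotta saucer, flat on the bench, 12 mm high; floor 5 mm thick, rim wall 4 mm thick. Origin at the centre of its underside, z up.
- saucer_oblong: Oblong saucer, 118 mm long (x) and 70 mm wide (y) outside, 110 x 62 mm inside. Loose terracotta saucer, flat on the bench, 12 mm high; floor 5 mm thick, rim wall 4 mm thick. Origin at the centre of its underside, z up.
- beaker_center (a point): Small glass beaker, 46 mm in diameter, 62 mm high, loose and empty, a bystander; this point is its centre, half-way up.
- petri_dish_center (a point): Shut clear seed dish (Petri dish), 60 mm in diameter, 15 mm high, loose, a bystander; this point is its centre, half-way up.

How it is judged:
By the outcome, as a careful person would: the job done as asked, in the order asked, and still so for the second after the job is handed in, with the robot touching nothing.
It also fails if it takes over 120 s, if anything falls off the work surface, if the arm or the gripper's body presses on something with over 40 N, if the wrist force passes 120 N, or if a joint passes its speed limit or range.

## Robot

A 7-joint arm with a two-finger parallel gripper is mounted at the origin on the work surface. World frame = base frame: x ahead of the robot, y to its left, z up, the work surface at z = 0. Lengths are in mm, angles in rad, forces in N, time in s.
With the tool pointing down it reaches from about 425 to 875 mm from the base axis. Payload 4.7 kg.
Tool frame: the origin (TCP) lies at the very end of the fingers, on their centre line; the grasp point (between the pads) lies 19 mm behind it; z points along the fingers, y is the direction in which the jaws open and shut (so a half turn about z gives the same grasp; the last joint's range is limited). The gripper opens to 87 mm and grips with 3 to 60 N. Pads are 19 mm wide; open, the fingers measure 117 mm over their backs; the gripper's body (75 mm by 190 mm) begins 51 mm behind the grasp point.
Start: joints at [-1.336, 0.321, -0.07, 1.45, 0.023, 1.371, -0.057], TCP at [142.383, 634.234, 222.587] pointing down, gripper open.
Joint ranges: [-2.86, 2.86], [-0.3, 2.09], [-1.38, 1.24], [0.06, 2.45], [-1.56, 4.7], [0.09, 2.05], [-2.69, 2.69]. Speed limits (rad/s): [2.57, 2.57, 3.14, 3.14, 3.14, 3.14, 3.14].

## Interface

Orientations are given as a rotation vector (axis times angle).
In Python, from workcell import arm gives the robot as it stands. The module is installed in compiled form; this text tells all that it offers.
- The arm moves only by the tool arm_command, never from a script. Its arguments are lists of equal length, an entry for each row: "fingers": the finger opening in mm, from 0 to 87; "xyz": the shift along the tool's x, y, z in mm, a list of three; "twist": the turn, a rotation vector about the tool's x, y, z in rad, a list of three. In form: {"fingers": [fingers, ...], "xyz": [[x, y, z], ...], "twist": [[rx, ry, rz], ...]}. A call has 1 to 8 rows; each row is the pose to reach, as a shift and turn from the pose commanded when the call began, along the tool's axes at that moment; what a row does not reach only later rows make up. A row lasts 1/12 s, in which the tool goes at most 41.7 mm and 7.16 degrees, less where a joint would pass 70% of its speed; a pose out of reach is approached as far as the arm can. A call with a gripper value outside its range is refused whole. The fingers move at their own pace and stop on an object; the grip force is fixed at half the most. Time passes only in rows, so rows that repeat a pose let the fingers close. It gives the time, the measured TCP pose, the force and the opening at its end, in the units of the state.
- arm.sense(): the state, without advancing time (a new reading comes with each control period).
- arm.get_image(name): name is "scene" or "top" or "wrist"; returns the picture (400x640x3 uint8, red, green, blue); there is no depth.
- arm.camera_params(name): a dict with "fx", "fy", "cx", "cy" (pixels), "origin" and "orientation" of the camera in the world; the wrist camera has in their place "hand_eye" (4x4, takes a point from camera to tool coordinates, whose origin is the TCP and whose axes are the flange's). Camera axes: x right, y up, looking along -z (the intrinsics and any distortion apply to the point x, -y, -z); pixel columns grow to the right and rows downward; lengths in mm; the calibration is good to about 2 mm. The wrist camera is an equidistant fisheye: a pixel r from the principal point sees the ray r / f radians off the axis. A picture is of the moment at which its call begins: read the wrist's pose just before it. camera_params takes no time and is no camera call.
- arm.finish_job(): hands the job in, once; it reports no verdict.
Trained networks look in the newest picture that a camera, given by its name, has taken for a name from the list of things; names that differ only in an ending like _2 or _b are one class to them, and where a whole thing is asked for, a point or a joint stands for the part that bears it (a point fixed in the world has none). Each returns a list of dicts, best first, with "conf" (0 to 1); they miss things now and then, are a little off and sometimes report something else, mostly with a low value. They report only what shows in the picture. A call takes as long as a camera call.
- arm.recognise(camera, name): "bbox" ([left, top, width, height] in pixels, round what is visible of it).
- arm.silhouettes(camera, name): "mask" (400x640 bool, what is visible of it) and "bbox" ([left, top, width, height] in pixels, round what is visible of it).
- arm.spot_point(camera, name): "position" ([column, row] in pixels: a listed point, or the origin of a listed thing).
The state is a dict: "time": time; "qpos": joint angles; "joint_vel": joint speeds; "joint_torque": joint torques, N m; "tool_pos": TCP position; "orientation": TCP orientation; "force": force on the tool from outside, world axes, zero at the start; "wrist_torque": the same for the moment, N m; "finger_gap": finger opening in mm.
Only numpy, scipy, OpenCV 4.12 (cv2) and the standard library are available. Lean on these libraries where they do the work, as an engineer would, in place of code of your own. Each camera call takes 0.05 s, during which the arm holds its last target.

## Working session

There is one attempt and no reset: what is moved stays moved. The work goes in short steps, Python scripts to look and compute and a tool call to move; the robot and the scene stay as the last step left them, time stands still between calls to the robot, and variables do not carry over. Pictures are saved under pics/ and viewed, and the job is handed in when it is done.

Besides the shell and the picture viewer there is one more tool, called after "Emit:" in YAML: its name, and indented under it one key for each argument. arm_command: Moves the arm, as the interface text tells. Its arguments: {"type":"object","properties":{"fingers":{"type":"array"},"xyz":{"type":"array"},"twist":{"type":"array"}},"required":["fingers","xyz","twist"]}

```bash
mkdir -p pics; python3 - <<'E'
from workcell import arm
import cv2
s=arm.sense(); print(s)
for n in ("scene","top","wrist"):
    im=arm.get_image(n); cv2.imwrite(f"pics/{n}0.png",im[:,:,::-1]); print(n,arm.camera_params(n))
E
```

```text
{'time': 0.0, 'qpos': array([-1.33589123,  0.32183906, -0.07008296,  1.45166058,  0.02266188,
        1.37078994, -0.05689731]), 'joint_vel': array([-0.00110431, -0.00133427, -0.00108332,  0.00023575,  0.00185714,
        0.00012316, -0.00097428]), 'joint_torque': array([ 8.70666304e-05, -4.91297829e+01, -4.03886363e-01, -3.12516582e+01,
       -6.38398854e-02,  4.42670239e-02,  2.04113871e-04]), 'tool_pos': array([142.3120794 , 633.6715088 , 221.45832805]), 'orientation': array([-3.46061647e-01, -3.12242004e+00,  2.99987658e-03]), 'force': array([ 0.84274574, -0.17854597,  0.35290116]), 'wrist_torque': array([-0.00352201,  0.00834335, -0.00378554]), 'finger_gap': 87.13946148720967}
scene {'fx': 367.9660877128927, 'fy': 367.9660877128927, 'cx': 322.7356521689473, 'cy': 202.6363166035647, 'origin': array([1107.23408146, -247.95395585,  705.70845216]), 'orientation': array([0.67289294, 0.46318812, 1.13172729])}
top {'fx': 489.65904186418277, 'fy': 489.65904186418277, 'cx': 321.25336112198653, 'cy': 195.35422297830064, 'origin': array([ 354.9388501 ,   14.20312616, 1386.68814111]), 'orientation': array([ 0.08235795, -0.10094101, -1.58272388])}
wrist {'fx': 309.70691628693146, 'fy': 309.70691628693146, 'cx': 314.1583763499196, 'cy': 198.4657693797799, 'hand_eye': array([[-5.54054073e-04,  9.65452508e-01,  2.60578487e-01,
         7.13903539e+01],
       [ 9.99999845e-01,  5.47307951e-04,  9.84507707e-05,
         5.81641630e-01],
       [-4.75671342e-05,  2.60578501e-01, -9.65452662e-01,
        -1.61361024e+02],
       [ 0.00000000e+00,  0.00000000e+00,  0.00000000e+00,
         1.00000000e+00]])}
```

View pics/scene0.png

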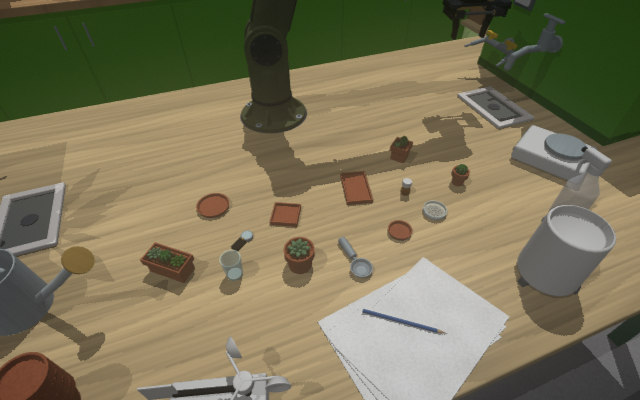

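View pics/top0.png

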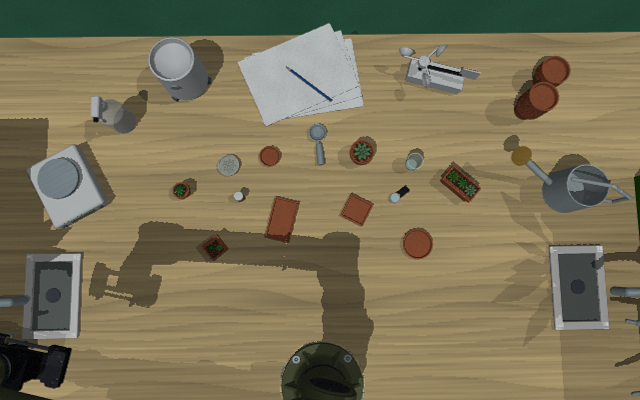

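View pics/wrist0.png

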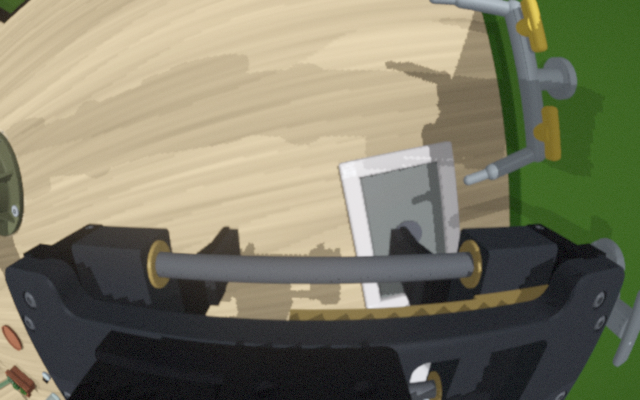

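```bash
cat > h.py <<'E'
from workcell import arm
import numpy as np, cv2
from scipy.spatial.transform import Rotation as R
def ray(cam,px,tool=None):
    p=arm.camera_params(cam); u=(np.array(px,float)-[p['cx'],p['cy']])/p['fx']
    if cam=='wrist':
        r=np.hypot(*u); k=np.sin(r)/r if r>1e-9 else 1
        d=np.array([u[0]*k,-u[1]*k,-np.cos(r)]); H=p['hand_eye']; 
        tp,to=tool; RT=R.from_rotvec(to).as_matrix()
        return RT@H[:3,3]+tp, RT@H[:3,:3]@d
    d=np.array([u[0],-u[1],-1.]); return np.array(p['origin']),R.from_rotvec(p['orientation']).as_matrix()@d
def onz(cam,px,z,tool=None):
    o,d=ray(cam,px,tool); return o+d*(z-o[2])/d[2]
def tri(rays):
    A=np.zeros((3,3));b=np.zeros(3)
    for o,d in rays:
        d=d/np.linalg.norm(d);P=np.eye(3)-np.outer(d,d);A+=P;b+=P@o
    x=np.linalg.solve(A,b); return x
def project(cam,X,tool=None):
    p=arm.camera_params(cam)
    if cam=='wrist':
        tp,to=tool; H=p['hand_eye']; RT=R.from_rotvec(to).as_matrix()
        c=H[:3,:3].T@(RT.T@(np.array(X)-tp)-H[:3,3]); x,y,z=c[0],-c[1],-c[2]
        rr=np.hypot(x,y); th=np.arctan2(rr,z); k=th/rr
        return np.array([p['cx']+p['fx']*k*x,p['cy']+p['fy']*k*y])
    c=R.from_rotvec(p['orientation']).as_matrix().T@(np.array(X)-p['origin'])
    return np.array([p['cx']+p['fx']*c[0]/-c[2],p['cy']-p['fy']*c[1]/-c[2]])
Z=dict(pot_small_center=22,pot_large_center=29,pot_square_center=26,pot_oblong_center=25,saucer_small=0,saucer_large=0,saucer_square=0,saucer_oblong=0,beaker_center=31,petri_dish_center=7.5)
E
python3 - <<'E'
from h import *
np.set_printoptions(precision=1,suppress=True)
for c in ("top","scene"): arm.get_image(c)
for n,z in Z.items():
    rays=[]
    for c in ("top","scene"):
        for k in arm.spot_point(c,n)[:2]:
            print(n,c,round(k['conf'],2),np.array(k['position']),onz(c,k['position'],z))
    
E
```

```text
pot_small_center scene 0.5 [460.8 176.8] [536.5 385.3  22. ]
pot_large_center top 0.87 [359.3 154. ] [ 629.8 -112.1   29. ]
pot_large_center scene 0.81 [297.8 255.7] [ 628.4 -122.8   29. ]
pot_square_center top 0.6 [215.6 243. ] [385.5 290.5  26. ]
pot_square_center scene 0.72 [400.5 149.8] [372.5 288.1  26. ]
pot_oblong_center top 0.91 [458.4 182.9] [ 544.4 -389.9   25. ]
pot_oblong_center top 0.58 [267.6 158.7] [620.3 146.8  25. ]
pot_oblong_center scene 0.93 [168.  263.9] [ 540.2 -397.7   25. ]
pot_oblong_center scene 0.53 [400.8 151.4] [378.5 285.8  25. ]
saucer_small top 0.73 [354.6 208.5] [478.2 -97.7   0. ]
saucer_small top 0.56 [267.1 156.5] [631.6 150.7   0. ]
saucer_small scene 0.47 [355.4 189.8] [455.3 102.7   0. ]
saucer_small scene 0.33 [215.4 206.1] [ 374.6 -268.9    0. ]
saucer_large top 0.91 [417.9 244.9] [ 372.6 -274.3    0. ]
saucer_large top 0.68 [224.7 164.3] [610.4 272.1   0. ]
saucer_large scene 0.84 [211.3 205.5] [ 368.3 -278.6    0. ]
saucer_square top 0.79 [354.7 209.9] [474.2 -97.9   0. ]
saucer_square scene 0.93 [283.1 214.3] [ 469.2 -110.5    0. ]
saucer_oblong top 0.96 [281.8 218.7] [452.  109.4   0. ]
saucer_oblong scene 0.82 [356.3 191.4] [462.  102.3   0. ]
beaker_center top 0.61 [410.7 163. ] [ 601.8 -256.1   31. ]
beaker_center scene 0.76 [229.7 266. ] [ 600.9 -270.9   31. ]
petri_dish_center top 0.79 [227.3 165.5] [605.4 263.3   7.5]
petri_dish_center scene 0.61 [435.3 211.9] [613.  255.4   7.5]
```

```bash
cat >> h.py <<'E'
def yaw(s):  # direction of tool y in world
    y=R.from_rotvec(s['orientation']).as_matrix()[:,1]; return np.degrees(np.arctan2(y[1],y[0]))
def plan(x,y,z,ydeg=None):
    s=arm.sense(); M=R.from_rotvec(s['orientation']).as_matrix()
    if ydeg is None: ydeg=yaw(s)
    a=np.radians(ydeg); ty=np.array([np.cos(a),np.sin(a),0]); tz=np.array([0,0,-1.]); T=np.stack([np.cross(ty,tz),ty,tz],1)
    d=M.T@(np.array([x,y,z])-s['tool_pos']); w=R.from_matrix(M.T@T).as_rotvec()
    print('t',round(s['time'],2),'pos',s['tool_pos'].round(1),'yaw',round(yaw(s),1),'j7',round(s['qpos'][6],2),'j1',round(s['qpos'][0],2),'gap',round(s['finger_gap'],1),'F',s['force'].round(1))
    print('xyz',d.round(1),'twist',w.round(4),'dist',np.linalg.norm(d).round(0),'ang',np.degrees(np.linalg.norm(w)).round(1))
E
python3 - <<'E'
from h import *
plan(640,385,240,90)
E
```

```text
t 1.25 pos [142.4 634.2 222.6] yaw 77.4 j7 -0.06 j1 -1.34 gap 87.2 F [-0.1  0.3  0.5]
xyz [-540.1 -134.2  -17.4] twist [ 1.000e-04  0.000e+00 -2.208e-01] dist 557.0 ang 12.6
```

Emit:
arm_command:
  fingers: [87, 87, 87, 87, 87, 87, 87, 87]
  xyz:
    - [-270, -67, -17]
    - [-270, -67, -17]
    - [-270, -67, -17]
    - [-270, -67, -17]
    - [-540, -134, -17]
    - [-540, -134, -17]
    - [-540, -134, -17]
    - [-540, -134, -17]
  twist:
    - [0, 0, -0.1]
    - [0, 0, -0.22]
    - [0, 0, -0.22]
    - [0, 0, -0.22]
    - [0, 0, -0.22]
    - [0, 0, -0.22]
    - [0, 0, -0.22]
    - [0, 0, -0.22]

```text
time: 1.92
tool_pos: [441.3, 484.3, 236.0]
orientation: [0.001, 3.141, 0.001]
force: [0.6, 1.6, -0.8]
finger_gap: 86.9
```

```bash
python3 - <<'E'
from h import *
plan(640,385,240,90)
E
```

```text
t 1.92 pos [441.3 484.3 236. ] yaw 90.0 j7 0.71 j1 -0.93 gap 86.9 F [ 0.6  1.6 -0.8]
xyz [-198.7  -99.2   -3.9] twist [ 0.0005  0.0004 -0.0006] dist 222.0 ang 0.1
```

Emit:
arm_command:
  fingers: [87, 87, 87, 87, 87, 87, 87, 87]
  xyz:
    - [-199, -99, -4]
    - [-199, -99, -4]
    - [-199, -99, -4]
    - [-199, -99, -4]
    - [-199, -99, -4]
    - [-199, -99, -4]
    - [-199, -99, -4]
    - [-199, -99, -4]
  twist:
    - [0, 0, 0]
    - [0, 0, 0]
    - [0, 0, 0]
    - [0, 0, 0]
    - [0, 0, 0]
    - [0, 0, 0]
    - [0, 0, 0]
    - [0, 0, 0]

```text
time: 2.58
tool_pos: [639.3, 385.3, 238.9]
orientation: [-0.005, -3.141, 0.001]
force: [-0.0, 1.4, -0.2]
finger_gap: 87.3
```

```bash
cat >> h.py <<'E'
def look(tag):
    s=arm.sense(); im=arm.get_image('wrist'); t=(s['tool_pos'],s['orientation'])
    np.savez(f'pics/{tag}.npz',tp=t[0],to=t[1],im=im)
    cv2.imwrite(f'pics/{tag}.png',im[:,:,::-1]); print('tool',t[0].round(1),'yaw',yaw(s).round(1))
    return t,im
def spots(t,names,cam='wrist'):
    for n in names:
        for k in arm.spot_point(cam,n)[:2]: print(n,round(k['conf'],2),np.array(k['position']).round(1),onz(cam,k['position'],Z[n],t).round(1))
E
python3 - <<'E'
from h import *
t,im=look('w1')
spots(t,['pot_small_center','pot_square_center','saucer_small','petri_dish_center'])
E
```

```text
tool [639.3 385.3 238.9] yaw 89.8
pot_small_center 0.71 [312.6  88.9] [533.6 384.3  22. ]
saucer_small 0.8 [145.6 165.9] [626.1 141.6   0. ]
petri_dish_center 0.55 [218.1 148.9] [606.1 260.    7.5]
```

View pics/w1.png

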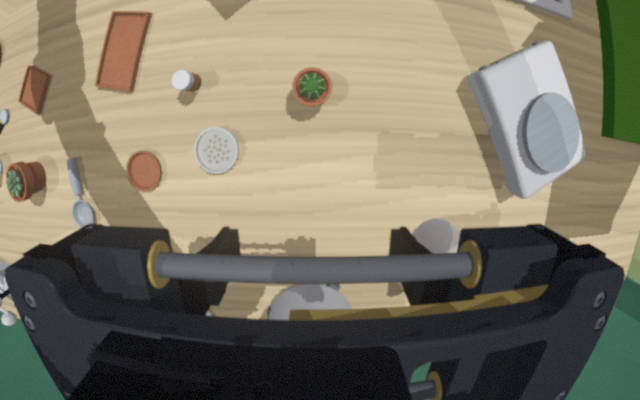

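```bash
cat >> h.py <<'E'
def seg(im,px,rad=70):
    hsv=cv2.cvtColor(im,cv2.COLOR_RGB2HSV); H,S,V=[hsv[...,i].astype(int) for i in range(3)]
    m=(((H<13)|(H>172))&(S>95)&(V>40)).astype(np.uint8)
    m=cv2.morphologyEx(m,cv2.MORPH_CLOSE,np.ones((3,3),np.uint8))
    yy,xx=np.mgrid[:400,:640]; m[(xx-px[0])**2+(yy-px[1])**2>rad**2]=0
    cs,_=cv2.findContours(m,cv2.RETR_EXTERNAL,cv2.CHAIN_APPROX_NONE)
    c=max(cs,key=cv2.contourArea)
    return c[:,0,:].astype(float)
def fit(im,px,z,t,kind,cam='wrist',rad=70):
    c=seg(im,px,rad); P=np.array([onz(cam,p,z,t)[:2] for p in c]).astype(np.float32)
    if kind=='c':
        (x,y),(a,b),an=cv2.fitEllipse(cv2.convexHull(P)); e=cv2.minEnclosingCircle(P)
        print('ellipse ctr',round(x,1),round(y,1),'axes',round(a,1),round(b,1),'enc',np.round(e[0],1),round(2*e[1],1))
    else:
        (x,y),(w,h),an=cv2.minAreaRect(P); 
        print('rect ctr',round(x,1),round(y,1),'size',round(w,1),round(h,1),'w-axis angle',round(an,1))
    return P,c
E
python3 - <<'E'
from h import *
d=np.load('pics/w1.npz'); t=(d['tp'],d['to']); im=d['im']
fit(im,(312,87),44,t,'c',rad=40)
fit(im,(144,170),12,t,'c',rad=40)
fit(im,(123,50),12,t,'r',rad=60)
fit(im,(34,90),12,t,'r',rad=35)
E
```

```text
ellipse ctr 532.7 383.4 axes 43.8 44.3 enc [532.9 383.3] 44.7
ellipse ctr 631.0 142.7 axes 57.5 59.9 enc [630.8 142.7] 60.2
rect ctr 452.0 111.7 size 74.1 115.9 w-axis angle 75.2
rect ctr 476.5 -95.3 size 76.8 70.6 w-axis angle 62.7
```

```bash
python3 - <<'E'
from h import *
plan(533,383.5,130,90);plan(533,383.5,18,90)
E
```

```text
t 2.83 pos [637.  388.2 240. ] yaw 90.1 j7 1.04 j1 -0.68 gap 86.7 F [-0.2 -1.   1. ]
xyz [104.   -4.6 110.1] twist [ 0.0011 -0.0003  0.0021] dist 152.0 ang 0.1
t 2.83 pos [637.  388.2 240. ] yaw 90.1 j7 1.04 j1 -0.68 gap 86.7 F [-0.2 -1.   1. ]
xyz [104.   -4.7 222.1] twist [ 0.0011 -0.0003  0.0021] dist 245.0 ang 0.1
```

Emit:
arm_command:
  fingers: [87, 87, 87, 87, 87, 87, 87, 87]
  xyz:
    - [35, -1, 35]
    - [70, -3, 70]
    - [104, -4, 100]
    - [104, -4, 120]
    - [104, -4, 130]
    - [104, -4, 130]
    - [104, -4, 130]
    - [104, -4, 130]
  twist:
    - [0, 0, 0]
    - [0, 0, 0]
    - [0, 0, 0]
    - [0, 0, 0]
    - [0, 0, 0]
    - [0, 0, 0]
    - [0, 0, 0]
    - [0, 0, 0]

```text
time: 3.5
tool_pos: [537.4, 383.0, 112.3]
orientation: [0.003, 3.137, 0.004]
force: [0.6, -0.7, 0.6]
finger_gap: 86.7
```

```bash
python3 - <<'E'
from h import *
plan(533,383.5,18,90)
t,im=look('w2')
spots(t,['pot_small_center'])
plan(533,383.5,18,90)
E
```

```text
t 3.5 pos [537.4 383.  112.3] yaw 89.9 j7 0.95 j1 -0.76 gap 86.7 F [ 0.6 -0.7  0.6]
xyz [ 4.9  0.3 94.3] twist [ 0.0023  0.0043 -0.002 ] dist 94.0 ang 0.3
tool [537.4 383.  112.3] yaw 89.9
pot_small_center 0.68 [313.3 198.5] [534.5 383.1  22. ]
pot_small_center 0.26 [194.1 265.6] [601.1 268.1  22. ]
t 3.6 pos [537.2 382.9 112.1] yaw 89.9 j7 0.95 j1 -0.76 gap 87.1 F [-0.7 -1.   1.4]
xyz [ 4.6  0.4 94.1] twist [ 0.0024  0.0039 -0.0022] dist 94.0 ang 0.3
```

View pics/w2.png

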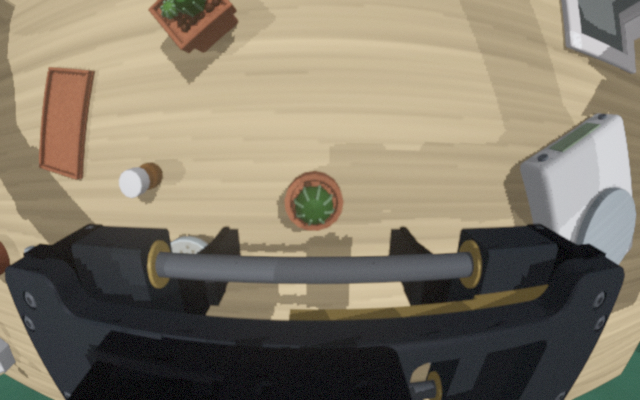

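Emit:
arm_command:
  fingers: [87, 87, 87, 87, 87, 87, 87, 87]
  xyz:
    - [3, 0, 30]
    - [3, 0, 55]
    - [3, 0, 75]
    - [3, 0, 88]
    - [3, 0, 94]
    - [3, 0, 94]
    - [3, 0, 94]
    - [3, 0, 94]
  twist:
    - [0, 0.004, 0]
    - [0, 0.004, 0]
    - [0, 0.004, 0]
    - [0, 0.004, 0]
    - [0, 0.004, 0]
    - [0, 0.004, 0]
    - [0, 0.004, 0]
    - [0, 0.004, 0]

```text
time: 4.27
tool_pos: [532.9, 383.2, 17.4]
orientation: [-0.001, -3.14, -0.003]
force: [-0.3, -0.7, -0.0]
finger_gap: 87.1
```

Emit:
arm_command:
  fingers: [60, 50, 40, 30, 30, 30, 30, 30]
  xyz:
    - [0, 0, 0]
    - [0, 0, 0]
    - [0, 0, 0]
    - [0, 0, 0]
    - [0, 0, 0]
    - [0, 0, 0]
    - [0, 0, 0]
    - [0, 0, 0]
  twist:
    - [0, 0, 0]
    - [0, 0, 0]
    - [0, 0, 0]
    - [0, 0, 0]
    - [0, 0, 0]
    - [0, 0, 0]
    - [0, 0, 0]
    - [0, 0, 0]

```text
time: 4.93
tool_pos: [531.6, 382.5, 15.7]
orientation: [-0.001, -3.138, -0.0]
force: [-0.3, 0.2, 0.6]
finger_gap: 45.2
```

```bash
python3 - <<'E'
from h import *
plan(631,143,130,90)
E
```

```text
t 4.93 pos [531.6 382.5  15.7] yaw 90.0 j7 0.96 j1 -0.76 gap 45.2 F [-0.3  0.2  0.6]
xyz [ -99.1 -239.4 -114.8] twist [ 0.0001 -0.0039 -0.0007] dist 283.0 ang 0.2
```

Emit:
arm_command:
  fingers: [30, 30, 30, 30, 30, 30, 30, 30]
  xyz:
    - [0, 0, -15]
    - [0, 0, -40]
    - [0, 0, -75]
    - [-20, -30, -105]
    - [-50, -60, -125]
    - [-85, -90, -130]
    - [-115, -120, -130]
    - [-145, -150, -130]
  twist:
    - [0, 0, 0]
    - [0, 0, 0]
    - [0, 0, 0]
    - [0, 0, 0]
    - [0, 0, 0]
    - [0, 0, 0]
    - [0, 0, 0]
    - [0, 0, 0]

```text
time: 5.6
tool_pos: [667.2, 242.5, 146.1]
orientation: [0.0, -3.139, -0.001]
force: [-0.1, -0.2, -1.6]
finger_gap: 44.8
```

Emit:
arm_command:
  fingers: [30, 30, 30, 30, 30, 30, 30]
  xyz:
    - [-10, -30, 0]
    - [-20, -60, 0]
    - [-25, -80, 0]
    - [-25, -90, 0]
    - [-25, -90, 0]
    - [-25, -90, 0]
    - [-25, -90, 0]
  twist:
    - [0, 0, 0]
    - [0, 0, 0]
    - [0, 0, 0]
    - [0, 0, 0]
    - [0, 0, 0]
    - [0, 0, 0]
    - [0, 0, 0]

```text
time: 6.18
tool_pos: [689.8, 156.8, 144.6]
orientation: [0.004, -3.137, -0.004]
force: [-0.3, -0.0, -1.3]
finger_gap: 45.0
```

```bash
python3 - <<'E'
from h import *
t,im=look('w3')
spots(t,['pot_small_center','saucer_small'])
plan(631,143,60,90)
E
```

```text
tool [689.8 156.8 144.6] yaw 90.2
pot_small_center 0.67 [315.2 250.4] [748.6 158.9  22. ]
saucer_small 0.92 [299.8 128.2] [629.1 143.5   0. ]
t 6.33 pos [690.2 156.2 144.8] yaw 90.2 j7 1.39 j1 -0.42 gap 44.7 F [ 0.4  0.1 -1.3]
xyz [ 58.8 -13.2  85.1] twist [ 0.0012 -0.0042  0.0028] dist 104.0 ang 0.3
```

View pics/w3.png

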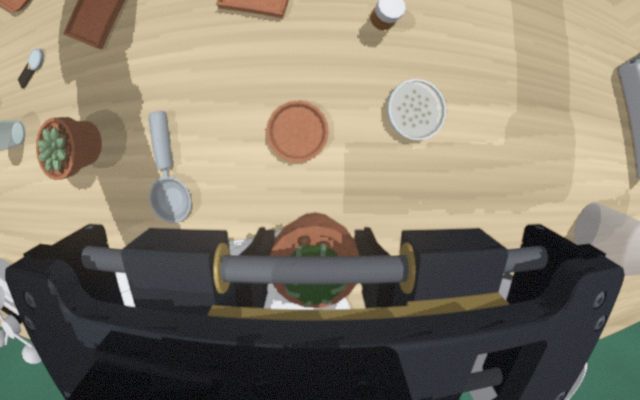

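```bash
python3 - <<'E'
from h import *
d=np.load('pics/w3.npz'); t=(d['tp'],d['to']); im=d['im']
fit(im,(297,131),12,t,'c',rad=40)
# held rim: front edge of the collar at row ~214, col 314
z=144.6-15.7+44
print(onz('wrist',(314,214),z,t))
for n,zz,r in(('large',58,23),): print(onz('wrist',(55,148),zz,t))
E
```

```text
ellipse ctr 631.5 141.0 axes 57.9 58.4 enc [631.7 141.1] 58.8
[661.96136244 157.18570303 172.9       ]
[ 630.73347063 -114.46063416   58.        ]
```

Emit:
arm_command:
  fingers: [30, 30, 30, 30, 30, 30, 30, 30]
  xyz:
    - [20, -5, 10]
    - [40, -10, 30]
    - [59, -14, 50]
    - [59, -14, 70]
    - [59, -14, 85]
    - [59, -14, 95]
    - [59, -14, 95]
    - [59, -14, 95]
  twist:
    - [0, -0.004, 0]
    - [0, -0.004, 0]
    - [0, -0.004, 0]
    - [0, -0.004, 0]
    - [0, -0.004, 0]
    - [0, -0.004, 0]
    - [0, -0.004, 0]
    - [0, -0.004, 0]

```text
time: 7.0
tool_pos: [631.4, 140.1, 50.0]
orientation: [0.0, -3.141, -0.0]
force: [-0.0, -0.3, -1.2]
finger_gap: 44.7
```

```bash
python3 - <<'E'
from h import *
plan(631,142,22,90)
E
```

```text
t 7.0 pos [631.4 140.1  50. ] yaw 90.0 j7 1.39 j1 -0.43 gap 44.7 F [-0.  -0.3 -1.2]
xyz [ 0.4  1.9 28. ] twist [ 0.     -0.0003  0.0001] dist 28.0 ang 0.0
```

Emit:
arm_command:
  fingers: [30, 30, 30, 30, 30, 30, 30, 30]
  xyz:
    - [0, 2, 8]
    - [0, 2, 14]
    - [0, 2, 19]
    - [0, 2, 23]
    - [0, 2, 25]
    - [0, 2, 27]
    - [0, 2, 28]
    - [0, 2, 28]
  twist:
    - [0, 0, 0]
    - [0, 0, 0]
    - [0, 0, 0]
    - [0, 0, 0]
    - [0, 0, 0]
    - [0, 0, 0]
    - [0, 0, 0]
    - [0, 0, 0]

```text
time: 7.67
tool_pos: [631.4, 141.3, 21.9]
orientation: [-0.001, -3.141, 0.0]
force: [0.7, -0.7, -2.1]
finger_gap: 45.0
```

Emit:
arm_command:
  fingers: [30, 30, 30, 30]
  xyz:
    - [0, 0, 0.5]
    - [0, 0, 1]
    - [0, 0, 1]
    - [0, 0, 1]
  twist:
    - [0, 0, 0]
    - [0, 0, 0]
    - [0, 0, 0]
    - [0, 0, 0]

```text
time: 8.0
tool_pos: [631.5, 141.4, 21.2]
orientation: [0.001, 3.141, 0.0]
force: [1.5, -0.2, -2.0]
finger_gap: 44.7
```

Emit:
arm_command:
  fingers: [30, 30, 30, 30]
  xyz:
    - [0, 0, 0.5]
    - [0, 0, 1]
    - [0, 0, 1]
    - [0, 0, 1]
  twist:
    - [0, 0, 0]
    - [0, 0, 0]
    - [0, 0, 0]
    - [0, 0, 0]

```text
time: 8.33
tool_pos: [631.7, 141.4, 20.6]
orientation: [0.001, 3.141, 0.0]
force: [-0.7, 1.2, 2.1]
finger_gap: 45.3
```

Emit:
arm_command:
  fingers: [48, 52, 58, 66, 74, 80, 87, 87]
  xyz:
    - [0, 0, 0]
    - [0, 0, 0]
    - [0, 0, 0]
    - [0, 0, 0]
    - [0, 0, 0]
    - [0, 0, 0]
    - [0, 0, 0]
    - [0, 0, 0]
  twist:
    - [0, 0, 0]
    - [0, 0, 0]
    - [0, 0, 0]
    - [0, 0, 0]
    - [0, 0, 0]
    - [0, 0, 0]
    - [0, 0, 0]
    - [0, 0, 0]

```text
time: 9.0
tool_pos: [631.4, 141.4, 20.0]
orientation: [0.001, 3.142, 0.0]
force: [-0.2, -0.2, 0.4]
finger_gap: 82.3
```

Emit:
arm_command:
  fingers: [87, 87, 87, 87, 87, 87, 87, 87]
  xyz:
    - [0, 0, -15]
    - [0, 0, -40]
    - [0, 0, -75]
    - [0, 0, -105]
    - [-10, 0, -125]
    - [-35, 10, -130]
    - [-40, 20, -130]
    - [-40, 20, -130]
  twist:
    - [0, 0, 0]
    - [0, 0, 0]
    - [0, 0, 0]
    - [0, 0, 0]
    - [0, 0, 0]
    - [0, 0, 0]
    - [0, 0, 0]
    - [0, 0, 0]

```text
time: 9.67
tool_pos: [672.3, 164.3, 150.1]
orientation: [-0.003, 3.141, 0.003]
force: [-1.0, 1.6, -0.8]
finger_gap: 87.0
```

```bash
python3 - <<'E'
from h import *
t,im=look('w4')
spots(t,['pot_small_center','saucer_small'])
plan(485,290,240,90)
E
```

```text
tool [672.3 164.3 150.1] yaw 90.1
pot_small_center 0.71 [288.  151.2] [633.3 140.6  22. ]
pot_small_center 0.57 [406.3 128.1] [609.6 253.1  22. ]
t 9.82 pos [670.  161.  148.6] yaw 90.0 j7 1.36 j1 -0.44 gap 87.2 F [-0.3 -1.3  0.3]
xyz [185.3 128.8 -91. ] twist [-0.001  -0.0028 -0.0004] dist 243.0 ang 0.2
```

View pics/w4.png

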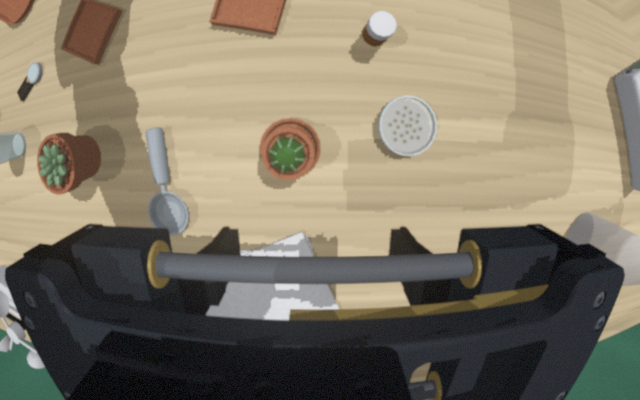

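Emit:
arm_command:
  fingers: [87, 87, 87, 87, 87, 87, 87, 87]
  xyz:
    - [20, 15, -20]
    - [50, 35, -50]
    - [80, 55, -70]
    - [110, 75, -80]
    - [145, 100, -85]
    - [170, 120, -90]
    - [185, 129, -90]
    - [185, 129, -90]
  twist:
    - [0, 0, 0]
    - [0, 0, 0]
    - [0, 0, 0]
    - [0, 0, 0]
    - [0, 0, 0]
    - [0, 0, 0]
    - [0, 0, 0]
    - [0, 0, 0]

```text
time: 10.48
tool_pos: [481.6, 293.9, 240.1]
orientation: [0.011, -3.139, -0.002]
force: [0.3, 0.3, 0.1]
finger_gap: 86.7
```

Emit:
arm_command:
  fingers: [87, 87, 87]
  xyz:
    - [0, 0, 0]
    - [0, 0, 0]
    - [0, 0, 0]
  twist:
    - [0, 0, 0]
    - [0, 0, 0]
    - [0, 0, 0]

```text
time: 10.73
tool_pos: [487.6, 288.5, 239.5]
orientation: [-0.006, -3.141, 0.002]
force: [0.3, -0.3, 1.1]
finger_gap: 86.9
```

```bash
python3 - <<'E'
from h import *
t,im=look('w5')
spots(t,['pot_square_center','saucer_oblong'])
E
```

```text
tool [487.6 288.5 239.5] yaw 89.8
pot_square_center 0.94 [313.4  85.3] [378.  288.4  26. ]
saucer_oblong 0.79 [181.8 148. ] [451.7 106.6   0. ]
```

View pics/w5.png

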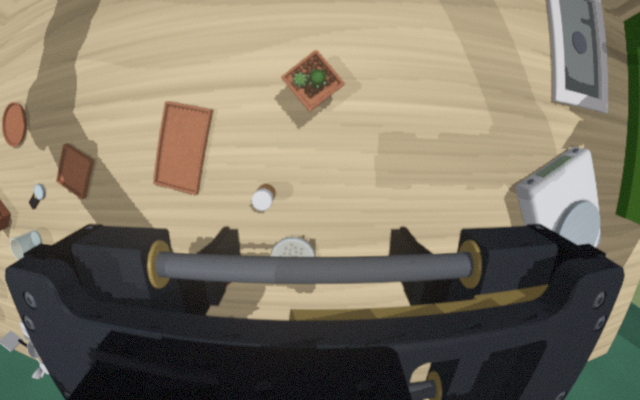

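```bash
python3 - <<'E'
from h import *
d=np.load('pics/w5.npz'); t=(d['tp'],d['to']); im=d['im']
P,c=fit(im,(313,81),52,t,'r',rad=45)
for q in [(315,50),(344,81),(312,111),(282,77)]: print(onz('wrist',q,52,t))
fit(im,(183,147),12,t,'r',rad=60)
fit(im,(75,170),12,t,'r',rad=35)
E
python3 - <<'E'
import cv2
im=cv2.imread('pics/w5.png'); cv2.imwrite('pics/w5z.png',cv2.resize(im[40:125,260:370],None,fx=6,fy=6,interpolation=cv2.INTER_CUBIC))
E
```

```text
rect ctr 374.7 287.6 size 51.4 51.0 w-axis angle 39.3
[339.83055446 290.45435849  52.        ]
[375.50604932 322.49563197  52.        ]
[409.72240249 286.80852123  52.        ]
[370.53382007 253.65524191  52.        ]
rect ctr 450.3 109.8 size 70.9 116.4 w-axis angle 75.8
rect ctr 473.8 -97.6 size 75.0 73.3 w-axis angle 62.9
```

View pics/w5z.png

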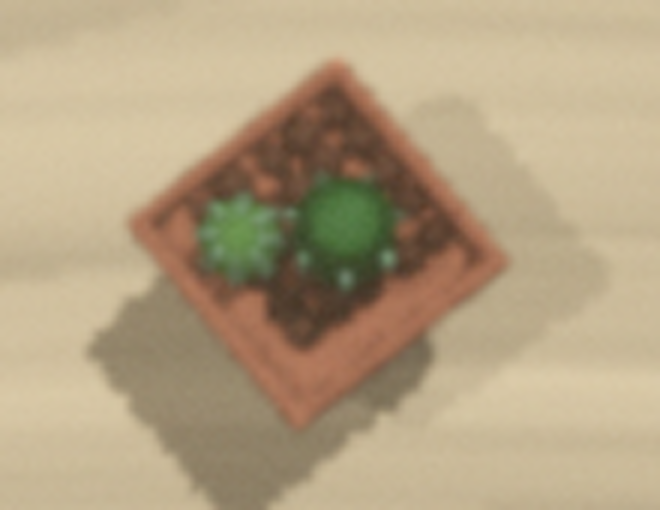

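```bash
python3 - <<'E'
from h import *
plan(376,288,125,40.5)
E
```

```text
t 10.88 pos [487.4 289.3 239.6] yaw 89.8 j7 1.0 j1 -0.7 gap 86.7 F [ 0.5 -1.   0.4]
xyz [111.3  -1.5 114.7] twist [-8.000e-04 -0.000e+00  8.608e-01] dist 160.0 ang 49.3
```

Emit:
arm_command:
  fingers: [87, 87, 87, 87, 87, 87, 87, 87]
  xyz:
    - [15, 0, 15]
    - [40, 0, 40]
    - [65, 0, 60]
    - [85, -1, 85]
    - [100, -1, 100]
    - [110, -1, 112]
    - [111, -1, 115]
    - [111, -1, 115]
  twist:
    - [0, 0, 0.11]
    - [0, 0, 0.23]
    - [0, 0, 0.35]
    - [0, 0, 0.47]
    - [0, 0, 0.59]
    - [0, 0, 0.7]
    - [0, 0, 0.8]
    - [0, 0, 0.86]

```text
time: 11.55
tool_pos: [374.4, 288.6, 123.6]
orientation: [-1.317, -2.851, 0.004]
force: [-0.6, -0.9, -0.4]
finger_gap: 87.4
```

Emit:
arm_command:
  fingers: [87, 87, 87]
  xyz:
    - [0, 0, 0]
    - [0, 0, 0]
    - [0, 0, 0]
  twist:
    - [0, 0, 0]
    - [0, 0, 0]
    - [0, 0, 0]

```text
time: 11.8
tool_pos: [376.0, 289.5, 125.2]
orientation: [1.31, 2.855, 0.001]
force: [-0.7, -0.1, -0.3]
finger_gap: 87.2
```

```bash
python3 - <<'E'
from h import *
t,im=look('w6')
spots(t,['pot_square_center'])
cv2.imwrite('pics/w6z.png',cv2.resize(im[100:270,220:400,::-1],None,fx=4,fy=3.5))
plan(376,288,24,40.5)
E
```

```text
tool [376.  289.5 125.2] yaw 40.7
pot_square_center 0.8 [309.2 200.5] [373.3 286.5  26. ]
t 11.9 pos [375.9 289.5 125.2] yaw 40.7 j7 0.0 j1 -0.79 gap 86.9 F [-0.2 -0.1  0.3]
xyz [ -1.2  -1.  101.2] twist [0.0004 0.     0.0036] dist 101.0 ang 0.2
```

View pics/w6.png

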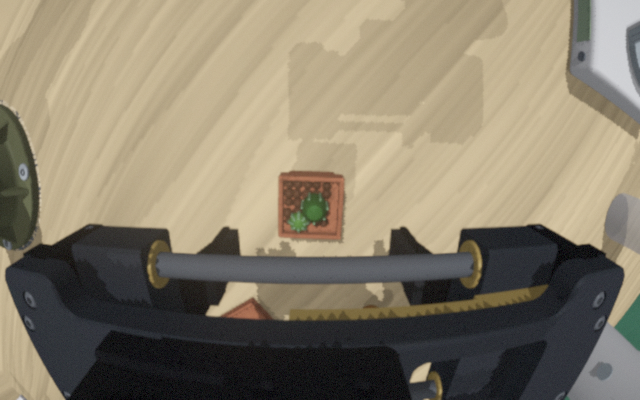

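```bash
python3 - <<'E'
from h import *
d=np.load('pics/w6.npz'); t=(d['tp'],d['to']); im=d['im']
fit(im,(311,206),52,t,'r',rad=48)
plan(375,288,24,39)
E
```

```text
rect ctr 372.8 289.6 size 50.5 55.3 w-axis angle 38.9
t 11.9 pos [375.9 289.5 125.2] yaw 40.7 j7 0.0 j1 -0.79 gap 86.9 F [-0.2 -0.1  0.3]
xyz [ -0.6  -1.8 101.2] twist [0.0004 0.     0.0297] dist 101.0 ang 1.7
```

Emit:
arm_command:
  fingers: [87, 87, 87, 87, 87, 87, 87, 87]
  xyz:
    - [0, -2, 30]
    - [0, -2, 58]
    - [0, -2, 80]
    - [0, -2, 94]
    - [0, -2, 101]
    - [0, -2, 101]
    - [0, -2, 101]
    - [0, -2, 101]
  twist:
    - [0, 0, 0.03]
    - [0, 0, 0.03]
    - [0, 0, 0.03]
    - [0, 0, 0.03]
    - [0, 0, 0.03]
    - [0, 0, 0.03]
    - [0, 0, 0.03]
    - [0, 0, 0.03]

```text
time: 12.57
tool_pos: [374.9, 289.0, 25.2]
orientation: [1.353, 2.834, 0.003]
force: [1.0, -0.1, 0.2]
finger_gap: 87.0
```

Emit:
arm_command:
  fingers: [65, 56, 48, 40, 40, 40, 40, 40]
  xyz:
    - [0, 0, 0]
    - [0, 0, 0]
    - [0, 0, 0]
    - [0, 0, 0]
    - [0, 0, 0]
    - [0, 0, 0]
    - [0, 0, 0]
    - [0, 0, 0]
  twist:
    - [0, 0, 0]
    - [0, 0, 0]
    - [0, 0, 0]
    - [0, 0, 0]
    - [0, 0, 0]
    - [0, 0, 0]
    - [0, 0, 0]
    - [0, 0, 0]

```text
time: 13.23
tool_pos: [373.9, 288.2, 24.1]
orientation: [-1.353, -2.835, 0.0]
force: [-0.5, -0.5, 0.3]
finger_gap: 51.4
```

```bash
python3 - <<'E'
from h import *
plan(474,-97,150,62.9)
E
```

```text
t 13.23 pos [373.9 288.2  24.1] yaw 39.0 j7 -0.02 j1 -0.79 gap 51.4 F [-0.5 -0.5  0.3]
xyz [-362.5 -164.5 -125.9] twist [-1.000e-04 -0.000e+00 -4.177e-01] dist 417.0 ang 23.9
```

Emit:
arm_command:
  fingers: [40, 40, 40, 40, 40, 40, 40, 40]
  xyz:
    - [0, 0, -12]
    - [0, 0, -35]
    - [-5, 0, -68]
    - [-30, -4, -95]
    - [-65, -9, -115]
    - [-103, -14, -127]
    - [-142, -19, -135]
    - [-180, -24, -136]
  twist:
    - [0, 0, 0]
    - [0, 0, 0]
    - [0, 0, 0]
    - [0, 0, -0.05]
    - [0, 0, -0.12]
    - [0, 0, -0.2]
    - [0, 0, -0.3]
    - [0, 0, -0.4]

```text
time: 13.9
tool_pos: [470.1, 131.8, 161.8]
orientation: [0.754, 3.047, 0.003]
force: [0.9, 0.2, -1.7]
finger_gap: 51.8
```

```bash
python3 - <<'E'
from h import *
plan(500,80,160,62.9)
plan(541,-131,160,62.9)
E
```

```text
t 13.9 pos [470.1 131.8 161.8] yaw 62.2 j7 0.76 j1 -0.6 gap 51.8 F [ 0.9  0.2 -1.7]
xyz [-50.6 -31.9   1.8] twist [ 0.0027  0.0021 -0.0125] dist 60.0 ang 0.7
t 13.9 pos [470.1 131.8 161.8] yaw 62.2 j7 0.76 j1 -0.6 gap 51.8 F [ 0.9  0.2 -1.7]
xyz [-185.4 -199.4    1.7] twist [ 0.0027  0.0021 -0.0125] dist 272.0 ang 0.7
```

Emit:
arm_command:
  fingers: [40, 40, 40, 40, 40, 40, 40, 40]
  xyz:
    - [-30, -22, 0]
    - [-57, -50, 0]
    - [-84, -80, 0]
    - [-110, -110, 0]
    - [-136, -140, 0]
    - [-160, -170, 0]
    - [-178, -190, 0]
    - [-185, -199, 0]
  twist:
    - [0, 0, 0]
    - [0, 0, 0]
    - [0, 0, 0]
    - [0, 0, -0.01]
    - [0, 0, -0.01]
    - [0, 0, -0.01]
    - [0, 0, -0.01]
    - [0, 0, -0.01]

```text
time: 14.57
tool_pos: [537.5, -135.2, 159.7]
orientation: [0.757, 3.048, -0.005]
force: [0.2, 0.1, -1.2]
finger_gap: 51.6
```

Emit:
arm_command:
  fingers: [40, 40, 40, 40]
  xyz:
    - [0, 0, 0]
    - [0, 0, 0]
    - [0, 0, 0]
    - [0, 0, 0]
  twist:
    - [0, 0, 0]
    - [0, 0, 0]
    - [0, 0, 0]
    - [0, 0, 0]

```text
time: 14.9
tool_pos: [537.8, -127.0, 159.7]
orientation: [-0.743, -3.052, -0.002]
force: [-0.1, 1.1, -2.1]
finger_gap: 51.7
```

```bash
python3 - <<'E'
from h import *
t,im=look('w7')
spots(t,['saucer_square'])
fit(im,(313,120),12,t,'r',rad=60)
E
```

```text
tool [ 537.8 -127.   159.7] yaw 62.6
saucer_square 0.79 [301.8 120.2] [ 471.7 -106.4    0. ]
rect ctr 474.8 -104.0 size 68.3 68.4 w-axis angle 62.4
```

View pics/w7.png

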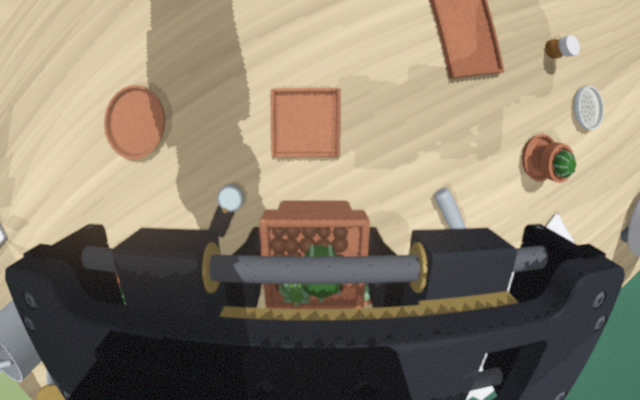

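```bash
python3 - <<'E'
from h import *
t,im=look('w7b')
fit(im,(313,120),12,t,'r',rad=60)
print(arm.sense()['joint_vel'].round(3))
plan(474.8,-103,70,62.4)
E
```

```text
tool [ 537.9 -127.6  159.9] yaw 62.6
rect ctr 475.0 -104.0 size 68.3 68.7 w-axis angle 62.9
[ 0.004  0.001  0.007 -0.002  0.001 -0.001  0.001]
t 15.05 pos [ 538.  -128.   160.1] yaw 62.6 j7 1.36 j1 -0.29 gap 51.8 F [-0.   0.3 -2.1]
xyz [67.6 -7.  90.1] twist [ 0.0006 -0.0002  0.0032] dist 113.0 ang 0.2
```

```bash
python3 - <<'E'
from h import *
d=np.load('pics/w7b.npz'); t=(d['tp'],d['to']); im=d['im']
M=R.from_rotvec(t[1]).as_matrix()
cv2.imwrite('pics/w7z.png',cv2.resize(im[190:320,230:400,::-1],None,fx=4.5,fy=4.5,interpolation=cv2.INTER_CUBIC))
for q in [(262,222),(368,220)]: print((M.T@(onz('wrist',q,187.8,t)-t[0])).round(1))
E
```

```text
[ 24.3 -23.6 -27.9]
[ 25.2  25.3 -27.8]
```

View pics/w7z.png

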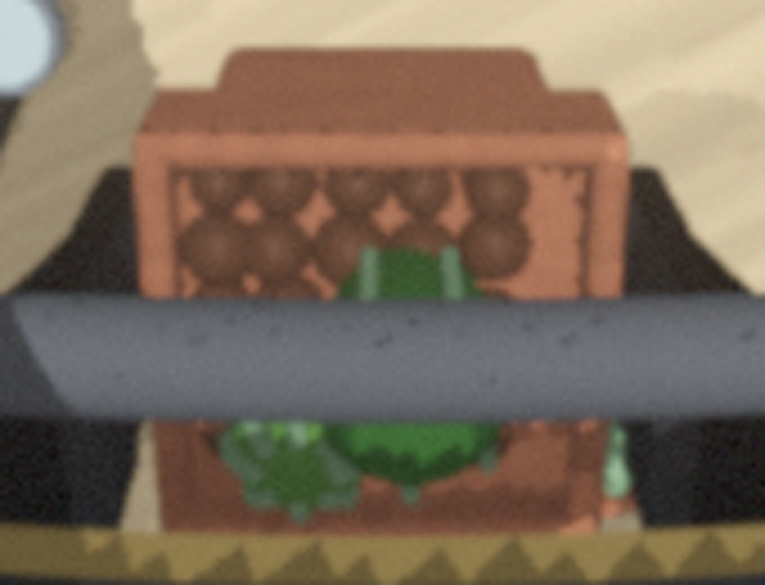

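Emit:
arm_command:
  fingers: [40, 40, 40, 40, 40, 40, 40, 40]
  xyz:
    - [20, -2, 8]
    - [42, -5, 28]
    - [60, -7, 50]
    - [67, -7, 70]
    - [67, -7, 88]
    - [67, -7, 100]
    - [67, -7, 105]
    - [67, -7, 105]
  twist:
    - [0, 0, 0]
    - [0, 0, 0]
    - [0, 0, 0]
    - [0, 0, 0]
    - [0, 0, 0]
    - [0, 0, 0]
    - [0, 0, 0]
    - [0, 0, 0]

```text
time: 15.72
tool_pos: [474.4, -104.2, 54.2]
orientation: [-0.746, -3.05, 0.001]
force: [-0.2, 0.5, -2.2]
finger_gap: 51.7
```

```bash
python3 - <<'E'
from h import *
plan(475,-103.5,30,62.6)
E
```

```text
t 15.72 pos [ 474.4 -104.2   54.2] yaw 62.5 j7 1.33 j1 -0.31 gap 51.7 F [-0.2  0.5 -2.2]
xyz [-0.3  0.9 24.2] twist [-0.0009 -0.0019 -0.0018] dist 24.0 ang 0.2
```

Emit:
arm_command:
  fingers: [40, 40, 40, 40, 40, 40, 40, 40]
  xyz:
    - [0, 0, 7]
    - [0, 0, 13]
    - [0, 0, 17]
    - [0, 0, 20]
    - [0, 0, 22]
    - [0, 0, 23.5]
    - [0, 0, 24]
    - [0, 0, 24]
  twist:
    - [0, 0, 0]
    - [0, 0, 0]
    - [0, 0, 0]
    - [0, 0, 0]
    - [0, 0, 0]
    - [0, 0, 0]
    - [0, 0, 0]
    - [0, 0, 0]

```text
time: 16.38
tool_pos: [475.3, -104.7, 31.0]
orientation: [0.748, 3.051, 0.0]
force: [0.9, 0.5, -1.8]
finger_gap: 52.0
```

Emit:
arm_command:
  fingers: [40, 40, 40, 40]
  xyz:
    - [0, 0, 0.5]
    - [0, 0, 1]
    - [0, 0, 1]
    - [0, 0, 1]
  twist:
    - [0, 0, 0]
    - [0, 0, 0]
    - [0, 0, 0]
    - [0, 0, 0]

```text
time: 16.72
tool_pos: [475.3, -104.7, 30.1]
orientation: [0.748, 3.051, 0.0]
force: [-0.3, -1.2, -3.5]
finger_gap: 51.6
```

Emit:
arm_command:
  fingers: [40, 40, 40, 40]
  xyz:
    - [0, 0, 0.5]
    - [0, 0, 1]
    - [0, 0, 1.3]
    - [0, 0, 1.3]
  twist:
    - [0, 0, 0]
    - [0, 0, 0]
    - [0, 0, 0]
    - [0, 0, 0]

```text
time: 17.05
tool_pos: [475.4, -104.7, 29.1]
orientation: [0.748, 3.051, 0.0]
force: [-1.7, 1.7, 2.9]
finger_gap: 51.9
```

Contact. Release and retreat.

Emit:
arm_command:
  fingers: [54, 58, 64, 70, 78, 87, 87, 87]
  xyz:
    - [0, 0, 0]
    - [0, 0, 0]
    - [0, 0, 0]
    - [0, 0, 0]
    - [0, 0, 0]
    - [0, 0, 0]
    - [0, 0, 0]
    - [0, 0, 0]
  twist:
    - [0, 0, 0]
    - [0, 0, 0]
    - [0, 0, 0]
    - [0, 0, 0]
    - [0, 0, 0]
    - [0, 0, 0]
    - [0, 0, 0]
    - [0, 0, 0]

```text
time: 17.72
tool_pos: [475.3, -104.7, 28.7]
orientation: [0.748, 3.051, 0.0]
force: [-0.6, 0.4, 1.2]
finger_gap: 84.4
```

Emit:
arm_command:
  fingers: [87, 87, 87, 87, 87, 87, 87, 87]
  xyz:
    - [0, 0, -15]
    - [0, 0, -40]
    - [0, 0, -75]
    - [-5, 0, -105]
    - [-30, -5, -135]
    - [-60, -10, -160]
    - [-80, -10, -170]
    - [-80, -10, -170]
  twist:
    - [0, 0, 0]
    - [0, 0, 0]
    - [0, 0, 0]
    - [0, 0, 0]
    - [0, 0, 0]
    - [0, 0, 0]
    - [0, 0, 0]
    - [0, 0, 0]

```text
time: 18.38
tool_pos: [545.9, -153.3, 202.1]
orientation: [0.749, 3.043, -0.002]
force: [-0.1, -0.7, 0.2]
finger_gap: 86.9
```

Emit:
arm_command:
  fingers: [87, 87, 87]
  xyz:
    - [0, 0, 0]
    - [0, 0, 0]
    - [0, 0, 0]
  twist:
    - [0, 0, 0]
    - [0, 0, 0]
    - [0, 0, 0]

```text
time: 18.63
tool_pos: [540.2, -149.7, 197.5]
orientation: [-0.746, -3.049, -0.001]
force: [0.2, -0.3, -0.5]
finger_gap: 87.1
```

```bash
python3 - <<'E'
from h import *
t,im=look('w8')
plan(540,-300,220,62.6)
E
```

```text
tool [ 540.2 -149.7  197.5] yaw 62.5
t 18.68 pos [ 540.3 -149.8  197.6] yaw 62.5 j7 1.39 j1 -0.28 gap 86.7 F [-0.1  0.6 -1. ]
xyz [ -69.1 -133.4  -22.5] twist [-0.0002 -0.0024 -0.0018] dist 152.0 ang 0.2
```

View pics/w8.png

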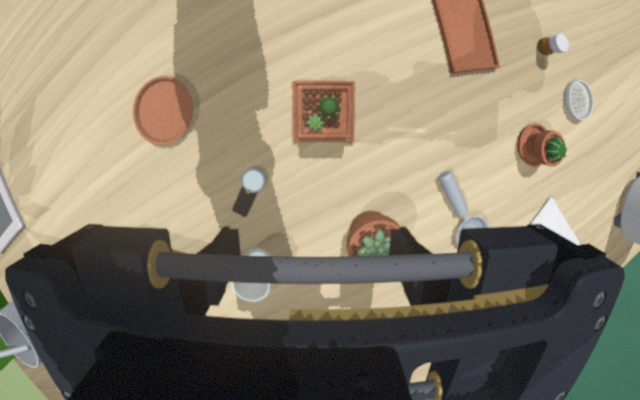

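```bash
python3 - <<'E'
from h import *
d=np.load('pics/w8.npz'); t=(d['tp'],d['to']); im=d['im']
fit(im,(163,110),12,t,'c',rad=50)
fit(im,(323,112),57,t,'r',rad=50)
fit(im,(470,30),12,t,'r',rad=60)
print(onz('wrist',(252,182),10,t),onz('wrist',(253,275),62,t))
plan(725,-115,220,90)
E
```

```text
ellipse ctr 376.7 -271.6 axes 82.8 83.6 enc [ 376.6 -271.5] 84.0
rect ctr 475.2 -106.0 size 58.8 59.2 w-axis angle 63.0
rect ctr 462.2 100.5 size 73.5 92.8 w-axis angle 75.5
[ 508.83578626 -214.69027649   10.        ] [ 593.96362255 -253.3120245    62.        ]
t 18.68 pos [ 540.3 -149.8  197.6] yaw 62.5 j7 1.39 j1 -0.28 gap 86.7 F [-0.1  0.6 -1. ]
xyz [-147.7  116.1  -22.7] twist [ 4.000e-04 -2.300e-03 -4.801e-01] dist 189.0 ang 27.5
```

```bash
python3 - <<'E'
from h import *
d=np.load('pics/w8.npz'); t=(d['tp'],d['to']); im=d['im']
print(onz('wrist',(470,232),10,t),onz('wrist',(445,180),5,t))
plan(710,-157,220,62.5)
E
```

```text
[696.07420538   2.06690629  10.        ] [615.1430519   -5.45215042   5.        ]
t 18.68 pos [ 540.3 -149.8  197.6] yaw 62.5 j7 1.39 j1 -0.28 gap 86.7 F [-0.1  0.6 -1. ]
xyz [-153.8   71.9  -22.8] twist [-0.0002 -0.0024 -0.0001] dist 171.0 ang 0.1
```

Emit:
arm_command:
  fingers: [87, 87, 87, 87, 87, 87, 87, 87]
  xyz:
    - [-20, 10, -5]
    - [-52, 25, -10]
    - [-85, 40, -18]
    - [-115, 54, -23]
    - [-140, 65, -23]
    - [-154, 72, -23]
    - [-154, 72, -23]
    - [-154, 72, -23]
  twist:
    - [0, 0, 0]
    - [0, 0, 0]
    - [0, 0, 0]
    - [0, 0, 0]
    - [0, 0, 0]
    - [0, 0, 0]
    - [0, 0, 0]
    - [0, 0, 0]

```text
time: 19.35
tool_pos: [710.7, -157.5, 220.2]
orientation: [-0.747, -3.049, 0.001]
force: [-0.2, -0.1, 0.4]
finger_gap: 87.0
```

Emit:
arm_command:
  fingers: [87, 87, 87]
  xyz:
    - [0, 0, 0]
    - [0, 0, 0]
    - [0, 0, 0]
  twist:
    - [0, 0, 0]
    - [0, 0, 0]
    - [0, 0, 0]

```text
time: 19.6
tool_pos: [710.5, -158.1, 222.4]
orientation: [0.749, 3.051, 0.001]
force: [-0.7, 0.1, 0.9]
finger_gap: 86.8
```

```bash
python3 - <<'E'
from h import *
t,im=look('w9')
spots(t,['pot_large_center','beaker_center'])
fit(im,(313,110),58,t,'c',rad=60)
plan(630,-115,130,62.5)
E
```

```text
tool [ 710.5 -158.1  222.4] yaw 62.4
beaker_center 0.81 [191.9 140.9] [ 600.7 -265.1   31. ]
ellipse ctr 631.6 -118.4 axes 65.5 66.3 enc [ 631.5 -118.5] 67.0
t 19.75 pos [ 711.  -157.9  222.4] yaw 62.4 j7 1.43 j1 -0.17 gap 87.2 F [-0.2  0.5 -0.3]
xyz [91.7  0.5 92.3] twist [ 0.0008  0.0004 -0.001 ] dist 130.0 ang 0.1
```

View pics/w9.png

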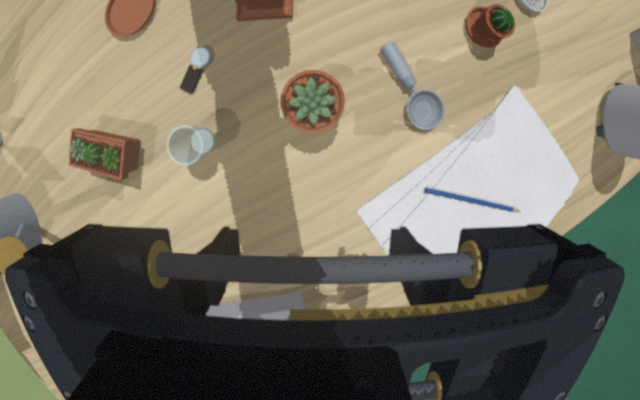

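```bash
python3 - <<'E'
from h import *
plan(631.5,-118.4,120,62.5)
E
```

```text
t 19.75 pos [ 711.  -157.9  222.4] yaw 62.4 j7 1.43 j1 -0.17 gap 87.2 F [-0.2  0.5 -0.3]
xyz [ 88.8  -1.8 102.3] twist [ 0.0008  0.0004 -0.001 ] dist 135.0 ang 0.1
```

Emit:
arm_command:
  fingers: [87, 87, 87, 87, 87, 87, 87, 87]
  xyz:
    - [20, 0, 15]
    - [50, -1, 40]
    - [75, -2, 65]
    - [88, -2, 85]
    - [89, -2, 98]
    - [89, -2, 102]
    - [89, -2, 102]
    - [89, -2, 102]
  twist:
    - [0, 0, 0]
    - [0, 0, 0]
    - [0, 0, 0]
    - [0, 0, 0]
    - [0, 0, 0]
    - [0, 0, 0]
    - [0, 0, 0]
    - [0, 0, 0]

```text
time: 20.42
tool_pos: [633.1, -119.5, 120.9]
orientation: [0.748, 3.049, -0.001]
force: [0.4, -0.0, 1.0]
finger_gap: 86.9
```

```bash
python3 - <<'E'
from h import *
t,im=look('w10')
fit(im,(313,200),58,t,'c',rad=60)
plan(631.5,-118.4,29,62.5)
E
```

```text
tool [ 633.1 -119.5  120.9] yaw 62.4
ellipse ctr 630.3 -118.1 axes 65.9 68.9 enc [ 630.  -117.9] 69.1
t 20.47 pos [ 633.3 -119.6  121.2] yaw 62.4 j7 1.39 j1 -0.27 gap 86.9 F [-0.4  0.1 -0.3]
xyz [ 2.4  0.2 92.2] twist [ 0.0003  0.003  -0.0015] dist 92.0 ang 0.2
```

View pics/w10.png

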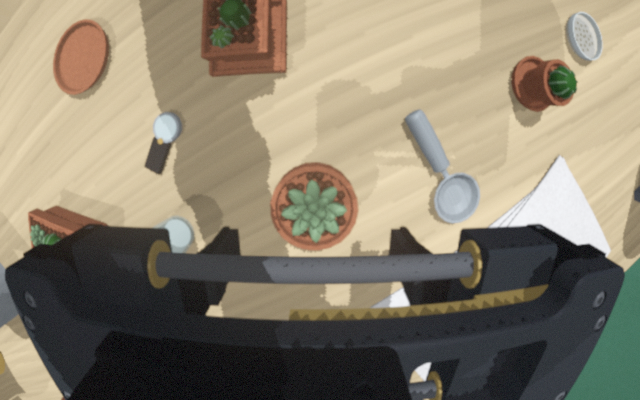

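Rim centred at (313,207), in line with the jaws. Descend.

Emit:
arm_command:
  fingers: [87, 87, 87, 87, 87, 87, 87, 87]
  xyz:
    - [2, 0, 25]
    - [3, 0, 50]
    - [3, 0, 70]
    - [3, 0, 84]
    - [3, 0, 91]
    - [3, 0, 92]
    - [3, 0, 92]
    - [3, 0, 92]
  twist:
    - [0, 0.003, 0]
    - [0, 0.003, 0]
    - [0, 0.003, 0]
    - [0, 0.003, 0]
    - [0, 0.003, 0]
    - [0, 0.003, 0]
    - [0, 0.003, 0]
    - [0, 0.003, 0]

```text
time: 21.13
tool_pos: [630.2, -117.6, 29.2]
orientation: [-0.748, -3.051, -0.002]
force: [-0.2, 0.2, -0.0]
finger_gap: 86.7
```

Emit:
arm_command:
  fingers: [78, 72, 64, 55, 55, 55, 55, 55]
  xyz:
    - [0, 0, 0]
    - [0, 0, 0]
    - [0, 0, 0]
    - [0, 0, 0]
    - [0, 0, 0]
    - [0, 0, 0]
    - [0, 0, 0]
    - [0, 0, 0]
  twist:
    - [0, 0, 0]
    - [0, 0, 0]
    - [0, 0, 0]
    - [0, 0, 0]
    - [0, 0, 0]
    - [0, 0, 0]
    - [0, 0, 0]
    - [0, 0, 0]

```text
time: 21.8
tool_pos: [629.1, -117.2, 28.2]
orientation: [-0.747, -3.049, -0.001]
force: [-1.3, -0.7, 3.9]
finger_gap: 67.0
```

```bash
python3 - <<'E'
from h import *
plan(455,-312,180,62.5)
E
```

```text
t 21.8 pos [ 629.1 -117.2   28.2] yaw 62.5 j7 1.43 j1 -0.25 gap 67.0 F [-1.3 -0.7  3.9]
xyz [  64.7 -253.2 -151.7] twist [ 0.0003 -0.0025 -0.0008] dist 302.0 ang 0.2
```

Emit:
arm_command:
  fingers: [55, 55, 55, 55, 55, 55, 55, 55]
  xyz:
    - [0, 0, -12]
    - [0, 0, -35]
    - [0, 0, -68]
    - [2, -10, -100]
    - [10, -38, -125]
    - [18, -72, -142]
    - [27, -107, -150]
    - [36, -142, -152]
  twist:
    - [0, 0, 0]
    - [0, 0, 0]
    - [0, 0, 0]
    - [0, 0, 0]
    - [0, 0, 0]
    - [0, 0, 0]
    - [0, 0, 0]
    - [0, 0, 0]

```text
time: 22.47
tool_pos: [531.3, -227.9, 182.0]
orientation: [0.747, 3.051, 0.001]
force: [-0.2, -0.4, -3.6]
finger_gap: 67.1
```

Emit:
arm_command:
  fingers: [55, 55, 55, 55, 55, 55, 55, 55]
  xyz:
    - [9, -34, 0]
    - [17, -65, 0]
    - [23, -90, 0]
    - [28, -107, 0]
    - [29, -112, 0]
    - [29, -112, 0]
    - [29, -112, 0]
    - [29, -112, 0]
  twist:
    - [0, 0, 0]
    - [0, 0, 0]
    - [0, 0, 0]
    - [0, 0, 0]
    - [0, 0, 0]
    - [0, 0, 0]
    - [0, 0, 0]
    - [0, 0, 0]

```text
time: 23.13
tool_pos: [455.6, -310.6, 179.7]
orientation: [-0.743, -3.049, -0.003]
force: [-0.4, -0.0, -3.0]
finger_gap: 67.1
```

```bash
python3 - <<'E'
from h import *
t,im=look('w11')
spots(t,['saucer_large'])
fit(im,(313,110),12,t,'c',rad=75)
t,im=look('w11b')
fit(im,(313,110),12,t,'c',rad=75)
plan(376.7,-271.6,70,62.5)
E
```

```text
tool [ 455.6 -310.6  179.7] yaw 62.6
saucer_large 0.83 [309.6 102.3] [ 375.4 -273.9    0. ]
ellipse ctr 375.9 -272.5 axes 82.6 83.7 enc [ 376.1 -272.5] 84.2
tool [ 455.4 -310.9  179.7] yaw 62.6
ellipse ctr 375.9 -272.6 axes 82.5 83.4 enc [ 375.9 -272.9] 84.2
t 23.28 pos [ 455.2 -311.2  179.7] yaw 62.6 j7 1.74 j1 -0.07 gap 67.2 F [ 0.5  0.5 -3.8]
xyz [ 87.6  -1.  110. ] twist [ 0.0001 -0.0034  0.0018] dist 141.0 ang 0.2
```

View pics/w11.png

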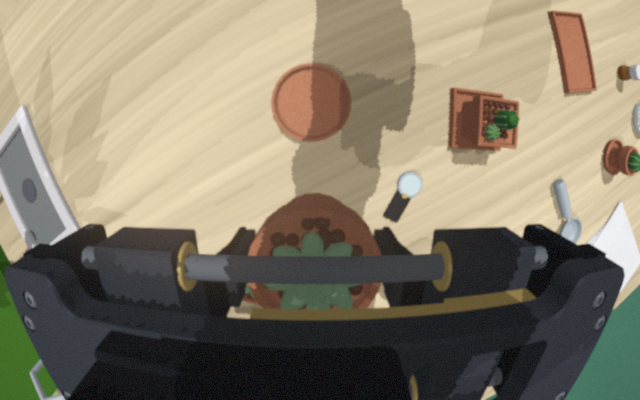

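Emit:
arm_command:
  fingers: [55, 55, 55, 55, 55, 55, 55, 55]
  xyz:
    - [20, 0, 8]
    - [48, -1, 28]
    - [72, -2, 52]
    - [86, -2, 78]
    - [89, -2, 100]
    - [89, -2, 114]
    - [89, -2, 120]
    - [89, -2, 120]
  twist:
    - [0, -0.003, 0]
    - [0, -0.003, 0]
    - [0, -0.003, 0]
    - [0, -0.003, 0]
    - [0, -0.003, 0]
    - [0, -0.003, 0]
    - [0, -0.003, 0]
    - [0, -0.003, 0]

```text
time: 23.95
tool_pos: [373.6, -272.2, 59.2]
orientation: [-0.746, -3.049, -0.0]
force: [-0.9, 0.2, -2.8]
finger_gap: 67.2
```

```bash
python3 - <<'E'
from h import *
plan(375,-272,34.5,62.5)
E
```

```text
t 23.95 pos [ 373.6 -272.2   59.2] yaw 62.5 j7 1.72 j1 -0.08 gap 67.2 F [-0.9  0.2 -2.8]
xyz [-1.2  0.9 24.7] twist [-0.0005 -0.0024 -0.    ] dist 25.0 ang 0.1
```

Emit:
arm_command:
  fingers: [55, 55, 55, 55, 55, 55, 55, 55]
  xyz:
    - [-1, 0, 7]
    - [-1, 0, 13]
    - [-1, 0, 18]
    - [-1, 0, 21]
    - [-1, 0, 23]
    - [-1, 0, 24]
    - [-1, 0, 24.5]
    - [-1, 0, 24.5]
  twist:
    - [0, -0.002, 0]
    - [0, -0.002, 0]
    - [0, -0.002, 0]
    - [0, -0.002, 0]
    - [0, -0.002, 0]
    - [0, -0.002, 0]
    - [0, -0.002, 0]
    - [0, -0.002, 0]

```text
time: 24.62
tool_pos: [375.0, -273.5, 35.8]
orientation: [0.748, 3.049, -0.001]
force: [-0.2, 0.7, -3.1]
finger_gap: 67.0
```

Emit:
arm_command:
  fingers: [55, 55, 55, 55]
  xyz:
    - [0, 0, 0.4]
    - [0, 0, 0.8]
    - [0, 0, 0.8]
    - [0, 0, 0.8]
  twist:
    - [0, 0, 0]
    - [0, 0, 0]
    - [0, 0, 0]
    - [0, 0, 0]

```text
time: 24.95
tool_pos: [375.0, -273.4, 34.9]
orientation: [0.747, 3.049, -0.001]
force: [0.3, 0.2, -3.5]
finger_gap: 67.6
```

Emit:
arm_command:
  fingers: [55, 55, 55, 55]
  xyz:
    - [0, 0, 0.5]
    - [0, 0, 1]
    - [0, 0, 1]
    - [0, 0, 1]
  twist:
    - [0, 0, 0]
    - [0, 0, 0]
    - [0, 0, 0]
    - [0, 0, 0]

```text
time: 25.28
tool_pos: [374.9, -273.4, 33.8]
orientation: [0.748, 3.049, -0.001]
force: [0.0, -0.6, -2.1]
finger_gap: 67.4
```

Emit:
arm_command:
  fingers: [55, 55, 55, 55]
  xyz:
    - [0, 0, 0.3]
    - [0, 0, 0.6]
    - [0, 0, 0.6]
    - [0, 0, 0.6]
  twist:
    - [0, 0, 0]
    - [0, 0, 0]
    - [0, 0, 0]
    - [0, 0, 0]

```text
time: 25.62
tool_pos: [375.0, -273.5, 33.3]
orientation: [0.747, 3.049, -0.001]
force: [-0.5, -1.0, -2.6]
finger_gap: 67.2
```

Emit:
arm_command:
  fingers: [55, 55, 55, 55]
  xyz:
    - [0, 0, 0.3]
    - [0, 0, 0.6]
    - [0, 0, 0.6]
    - [0, 0, 0.6]
  twist:
    - [0, 0, 0]
    - [0, 0, 0]
    - [0, 0, 0]
    - [0, 0, 0]

```text
time: 25.95
tool_pos: [375.2, -273.6, 33.2]
orientation: [0.747, 3.049, -0.0]
force: [-1.6, 1.9, 5.7]
finger_gap: 67.1
```

Contact (+5.7 N). Release.

Emit:
arm_command:
  fingers: [69, 73, 78, 82, 87, 87, 87, 87]
  xyz:
    - [0, 0, 0]
    - [0, 0, 0]
    - [0, 0, 0]
    - [0, 0, 0]
    - [0, 0, 0]
    - [0, 0, 0]
    - [0, 0, 0]
    - [0, 0, 0]
  twist:
    - [0, 0, 0]
    - [0, 0, 0]
    - [0, 0, 0]
    - [0, 0, 0]
    - [0, 0, 0]
    - [0, 0, 0]
    - [0, 0, 0]
    - [0, 0, 0]

```text
time: 26.62
tool_pos: [374.9, -273.4, 32.6]
orientation: [0.748, 3.049, -0.001]
force: [-0.4, 0.7, -0.7]
finger_gap: 86.8
```

Emit:
arm_command:
  fingers: [87, 87, 87, 87, 87, 87, 87, 87]
  xyz:
    - [0, 0, -12]
    - [0, 0, -35]
    - [0, 0, -65]
    - [0, 0, -95]
    - [-10, 0, -125]
    - [-40, -5, -150]
    - [-70, -10, -165]
    - [-80, -10, -170]
  twist:
    - [0, 0, 0]
    - [0, 0, 0]
    - [0, 0, 0]
    - [0, 0, 0]
    - [0, 0, 0]
    - [0, 0, 0]
    - [0, 0, 0]
    - [0, 0, 0]

```text
time: 27.28
tool_pos: [445.1, -321.9, 206.3]
orientation: [0.745, 3.042, -0.005]
force: [0.0, 0.3, 0.2]
finger_gap: 86.9
```

Emit:
arm_command:
  fingers: [87, 87, 87]
  xyz:
    - [0, 0, 0]
    - [0, 0, 0]
    - [0, 0, 0]
  twist:
    - [0, 0, 0]
    - [0, 0, 0]
    - [0, 0, 0]

```text
time: 27.53
tool_pos: [439.6, -318.5, 201.8]
orientation: [-0.748, -3.051, -0.001]
force: [-0.5, -0.3, 0.3]
finger_gap: 86.9
```

```bash
python3 - <<'E'
from h import *
t,im=look('w12')
im=arm.get_image('top'); cv2.imwrite('pics/top1z.png',cv2.resize(im[140:270,160:500,::-1],None,fx=2.3,fy=2.3,interpolation=cv2.INTER_CUBIC))
spots(None,['pot_oblong_center'],'top')
plan(640,-400,220,62.6)
E
```

```text
tool [ 439.6 -318.5  201.8] yaw 62.4
pot_oblong_center 0.85 [457.1 184.3] [ 540.4 -386.1   25. ]
t 27.68 pos [ 439.9 -318.5  202.1] yaw 62.4 j7 1.74 j1 -0.08 gap 86.8 F [-0.4  0.8  0.4]
xyz [-215.1   20.3  -17.7] twist [ 0.0009  0.0005 -0.0027] dist 217.0 ang 0.2
```

View pics/w12.png

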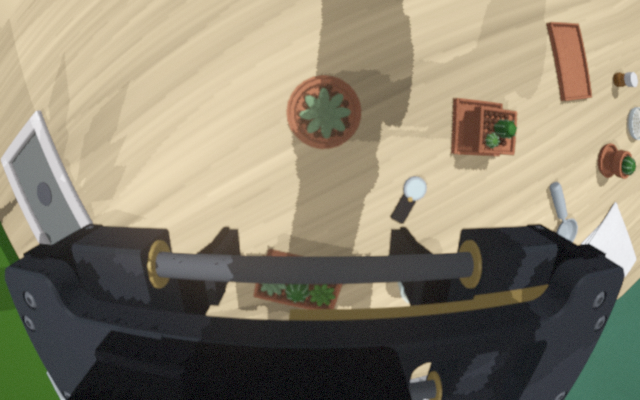

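View pics/top1z.png

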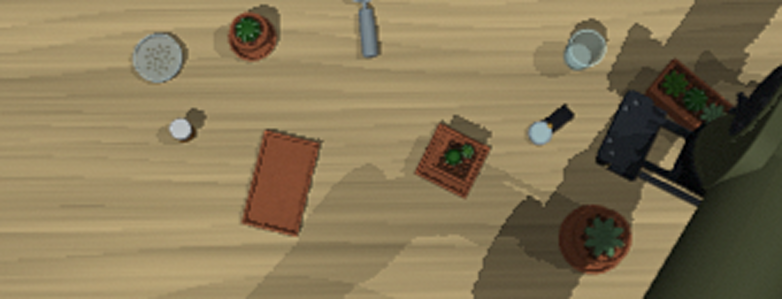

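```bash
python3 - <<'E'
from h import *
plan(495,-450,230,-35.5)
E
```

```text
t 27.68 pos [ 439.9 -318.5  202.1] yaw 62.4 j7 1.74 j1 -0.08 gap 86.8 F [-0.4  0.8  0.4]
xyz [-109.7  -91.1  -27.9] twist [ 1.1000e-03 -3.0000e-04  1.7095e+00] dist 145.0 ang 97.9
```

Emit:
arm_command:
  fingers: [87, 87, 87, 87, 87, 87, 87, 87]
  xyz:
    - [-5, -5, -10]
    - [-15, -12, -20]
    - [-28, -22, -28]
    - [-40, -34, -28]
    - [-54, -46, -28]
    - [-68, -57, -28]
    - [-82, -69, -28]
    - [-96, -80, -28]
  twist:
    - [0, 0, 0.12]
    - [0, 0, 0.24]
    - [0, 0, 0.36]
    - [0, 0, 0.48]
    - [0, 0, 0.6]
    - [0, 0, 0.72]
    - [0, 0, 0.84]
    - [0, 0, 0.96]

```text
time: 28.35
tool_pos: [488.8, -434.8, 230.7]
orientation: [2.079, 2.354, 0.002]
force: [0.3, -0.4, -0.2]
finger_gap: 87.1
```

```bash
python3 - <<'E'
from h import *
plan(495,-450,230,-35.5)
E
```

```text
t 28.35 pos [ 488.8 -434.8  230.7] yaw 7.1 j7 1.04 j1 0.05 gap 87.1 F [ 0.3 -0.4 -0.2]
xyz [-15.9   4.3   0.7] twist [ 1.800e-03 -5.000e-04  7.436e-01] dist 16.0 ang 42.6
```

Emit:
arm_command:
  fingers: [87, 87, 87, 87, 87, 87, 87, 87]
  xyz:
    - [-3, 1, 0]
    - [-6, 2, 0]
    - [-10, 3, 0]
    - [-14, 4, 0]
    - [-16, 4, 0]
    - [-16, 4, 0]
    - [-16, 4, 0]
    - [-16, 4, 0]
  twist:
    - [0, 0, 0.12]
    - [0, 0, 0.24]
    - [0, 0, 0.36]
    - [0, 0, 0.48]
    - [0, 0, 0.6]
    - [0, 0, 0.7]
    - [0, 0, 0.74]
    - [0, 0, 0.74]

```text
time: 29.02
tool_pos: [494.6, -449.3, 230.6]
orientation: [2.786, 1.45, 0.002]
force: [-0.7, -0.2, 0.6]
finger_gap: 87.1
```

Emit:
arm_command:
  fingers: [87, 87]
  xyz:
    - [0, 0, 0]
    - [0, 0, 0]
  twist:
    - [0, 0, 0]
    - [0, 0, 0]

```text
time: 29.18
tool_pos: [494.9, -449.5, 230.9]
orientation: [2.784, 1.453, 0.002]
force: [-0.0, 0.3, -0.0]
finger_gap: 86.9
```

```bash
python3 - <<'E'
from h import *
t,im=look('w13')
spots(t,['pot_oblong_center'])
px=project('wrist',[541,-390,50],t); print(px)
fit(im,px,50,t,'r',rad=75)
E
```

```text
tool [ 494.9 -449.5  230.9] yaw -34.9
pot_oblong_center 0.9 [319.1 115. ] [ 541.7 -392.1   25. ]
[317.8702852  113.63804506]
rect ctr 540.5 -393.0 size 98.6 51.2 w-axis angle 48.6
```

View pics/w13.png

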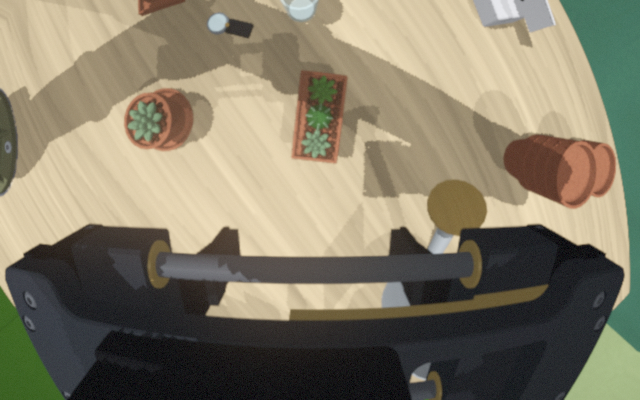

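```bash
python3 - <<'E'
from h import *
d=np.load('pics/w13.npz'); t=(d['tp'],d['to'])
M=R.from_rotvec(t[1]).as_matrix()
for z in (60,120,180): print(onz('wrist',(457,207),z,t).round(0),onz('scene',(78,260),z).round(0),onz('top',(521,155),z).round(0))
plan(541,-392.5,130,-41.4)
E
```

```text
[ 620. -572.   60.] [ 488. -568.   60.] [ 615. -557.   60.]
[ 604. -539.  120.] [ 546. -538.  120.] [ 603. -531.  120.]
[ 589. -506.  180.] [ 603. -508.  180.] [ 592. -505.  180.]
t 29.28 pos [ 495.  -449.7  231.1] yaw -34.9 j7 0.38 j1 0.01 gap 87.0 F [-0.2 -1.   0.2]
xyz [ 73.1   4.9 101.1] twist [ 0.0019 -0.0009  0.1134] dist 125.0 ang 6.5
```

```bash
python3 - <<'E'
from h import *
d=np.load('pics/w13.npz'); t=(d['tp'],d['to'])
a=np.radians(-41.4); ty=np.array([np.cos(a),np.sin(a)]); tx=np.array([-np.sin(a),np.cos(a)])
for q in [(428,207),(435,190),(457,180),(487,210),(445,230)]:
  for z in (170,190):
    v=onz('wrist',q,z,t)[:2]-[541,-392.5]; print(q,z,'x',round(v@tx),'y',round(v@ty))
im0=cv2.imread('pics/top0.png'); cv2.imwrite('pics/top0z.png',cv2.resize(im0[120:220,430:640],None,fx=3.8,fy=3.8,interpolation=cv2.INTER_CUBIC))
E
```

```text
(428, 207) 170 x -59 y 91
(428, 207) 190 x -53 y 82
(435, 190) 170 x -44 y 94
(435, 190) 190 x -41 y 85
(457, 180) 170 x -34 y 112
(457, 180) 190 x -31 y 101
(487, 210) 170 x -55 y 147
(487, 210) 190 x -51 y 133
(445, 230) 170 x -76 y 111
(445, 230) 190 x -70 y 100
```

View pics/top0z.png

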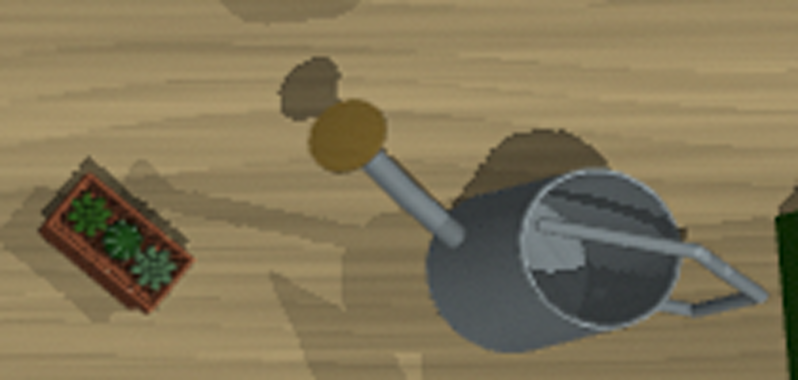

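```bash
python3 - <<'E'
from h import *
plan(547.6,-385,130,-41.4)
E
```

```text
t 29.28 pos [ 495.  -449.7  231.1] yaw -34.9 j7 0.38 j1 0.01 gap 87.0 F [-0.2 -1.   0.2]
xyz [ 83.1   6.  101.1] twist [ 0.0019 -0.0009  0.1134] dist 131.0 ang 6.5
```

Emit:
arm_command:
  fingers: [87, 87, 87, 87, 87, 87, 87, 87]
  xyz:
    - [20, 2, 0]
    - [50, 4, 5]
    - [75, 6, 30]
    - [83, 6, 60]
    - [83, 6, 85]
    - [83, 6, 98]
    - [83, 6, 101]
    - [83, 6, 101]
  twist:
    - [0, 0, 0.05]
    - [0, 0, 0.11]
    - [0, 0, 0.113]
    - [0, 0, 0.113]
    - [0, 0, 0.113]
    - [0, 0, 0.113]
    - [0, 0, 0.113]
    - [0, 0, 0.113]

```text
time: 29.95
tool_pos: [546.9, -385.9, 129.9]
orientation: [2.863, 1.29, 0.001]
force: [-0.1, -0.6, 0.2]
finger_gap: 87.0
```

Emit:
arm_command:
  fingers: [87, 87]
  xyz:
    - [0, 0, 0]
    - [0, 0, 0]
  twist:
    - [0, 0, 0]
    - [0, 0, 0]

```text
time: 30.12
tool_pos: [548.0, -386.8, 132.2]
orientation: [2.86, 1.289, 0.005]
force: [-0.1, 0.0, 0.2]
finger_gap: 86.8
```

```bash
python3 - <<'E'
from h import *
t,im=look('w14')
px=project('wrist',[541,-392,50],t); print(px)
fit(im,px,50,t,'r',rad=75)
spots(t,['pot_oblong_center'])
plan(547.6,-385,22,-41.4)
E
```

```text
tool [ 548.  -386.8  132.2] yaw -41.5
[312.11967543 215.22870832]
rect ctr 545.2 -387.4 size 87.6 50.8 w-axis angle 48.5
pot_oblong_center 0.89 [311.6 208.2] [ 539.6 -392.8   25. ]
pot_oblong_center 0.72 [118.5 222.6] [ 373.7 -269.    25. ]
t 30.22 pos [ 548.1 -386.4  131.8] yaw -41.5 j7 0.2 j1 -0.11 gap 87.1 F [ 0.8 -0.6 -0.8]
xyz [  0.6  -1.8 109.8] twist [ 0.0045 -0.0011 -0.0011] dist 110.0 ang 0.3
```

View pics/w14.png

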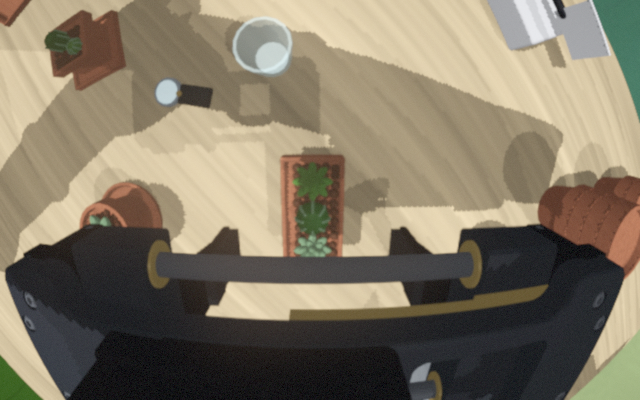

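```bash
python3 - <<'E'
from h import *
d=np.load('pics/w14.npz'); t=(d['tp'],d['to'])
M=R.from_rotvec(t[1]).as_matrix()
for q in [(283,157),(344,157),(282,200),(344,200)]: print((M.T@(onz('wrist',q,50,t)-t[0])).round(1))
E
```

```text
[ 39.9 -25.2  82.1]
[39.8 23.2 82.3]
[  4.5 -26.9  82.1]
[ 4.4 23.9 82.3]
```

Emit:
arm_command:
  fingers: [87, 87, 87, 87, 87, 87, 87, 87]
  xyz:
    - [0, -1, 20]
    - [0, -1, 42]
    - [0, -1, 64]
    - [0, -1, 84]
    - [0, -1, 98]
    - [0, -1, 106]
    - [0, -1, 109]
    - [0, -1, 109]
  twist:
    - [0, 0, 0]
    - [0.004, 0, 0]
    - [0.004, 0, 0]
    - [0.004, 0, 0]
    - [0.004, 0, 0]
    - [0.004, 0, 0]
    - [0.004, 0, 0]
    - [0.004, 0, 0]

```text
time: 30.88
tool_pos: [547.2, -384.9, 21.2]
orientation: [-2.862, -1.291, 0.001]
force: [-0.2, -0.7, -0.6]
finger_gap: 86.6
```

Emit:
arm_command:
  fingers: [65, 56, 48, 40, 40, 40, 40, 40]
  xyz:
    - [0, 0, 0]
    - [0, 0, 0]
    - [0, 0, 0]
    - [0, 0, 0]
    - [0, 0, 0]
    - [0, 0, 0]
    - [0, 0, 0]
    - [0, 0, 0]
  twist:
    - [0, 0, 0]
    - [0, 0, 0]
    - [0, 0, 0]
    - [0, 0, 0]
    - [0, 0, 0]
    - [0, 0, 0]
    - [0, 0, 0]
    - [0, 0, 0]

```text
time: 31.55
tool_pos: [547.4, -384.8, 21.3]
orientation: [-2.862, -1.292, -0.0]
force: [-0.4, -0.6, 0.6]
finger_gap: 51.7
```

```bash
python3 - <<'E'
from h import *
plan(548,-386,170,-41.5)
plan(534,89,180,75.6)
E
```

```text
t 31.55 pos [ 547.4 -384.8   21.3] yaw -41.4 j7 0.25 j1 -0.06 gap 51.7 F [-0.4 -0.6  0.6]
xyz [  -0.4    1.  -148.7] twist [-0.0015 -0.0007  0.0014] dist 149.0 ang 0.1
t 31.55 pos [ 547.4 -384.8   21.3] yaw -41.4 j7 0.25 j1 -0.06 gap 51.7 F [-0.4 -0.6  0.6]
xyz [ 346.6 -323.8 -157.9] twist [-2.0000e-04 -2.0000e-03 -2.0424e+00] dist 500.0 ang 117.0
```

Emit:
arm_command:
  fingers: [40, 40, 40, 40, 40, 40, 40, 40]
  xyz:
    - [0, 0, -6]
    - [0, 0, -18]
    - [0, 0, -38]
    - [0, 0, -65]
    - [0, 0, -95]
    - [0, 0, -122]
    - [0, 0, -142]
    - [0, 0, -152]
  twist:
    - [0, 0, 0]
    - [0, 0, 0]
    - [0, 0, 0]
    - [0, 0, 0]
    - [0, 0, 0]
    - [0, 0, 0]
    - [0, 0, 0]
    - [0, 0, 0]

```text
time: 32.22
tool_pos: [547.9, -386.2, 177.0]
orientation: [2.862, 1.291, 0.003]
force: [1.2, 0.3, -2.4]
finger_gap: 51.4
```

Emit:
arm_command:
  fingers: [40, 40, 40, 40, 40, 40, 40, 40]
  xyz:
    - [15, -14, 0]
    - [37, -35, 0]
    - [62, -58, 0]
    - [87, -81, 0]
    - [112, -105, 0]
    - [138, -129, 0]
    - [163, -152, 0]
    - [188, -176, 0]
  twist:
    - [0, 0, -0.06]
    - [0, 0, -0.16]
    - [0, 0, -0.27]
    - [0, 0, -0.39]
    - [0, 0, -0.51]
    - [0, 0, -0.63]
    - [0, 0, -0.75]
    - [0, 0, -0.87]

```text
time: 32.88
tool_pos: [538.7, -125.9, 173.2]
orientation: [-2.044, -2.382, -0.0]
force: [0.5, -0.3, -3.1]
finger_gap: 51.7
```

```bash
python3 - <<'E'
from h import *
plan(534,89,180,75.6)
E
```

```text
t 32.88 pos [ 538.7 -125.9  173.2] yaw 8.7 j7 0.47 j1 -0.58 gap 51.7 F [ 0.5 -0.3 -3.1]
xyz [213.2  28.   -6.3] twist [-1.0000e-04 -3.2000e-03 -1.1669e+00] dist 215.0 ang 66.9
```

Emit:
arm_command:
  fingers: [40, 40, 40, 40, 40, 40, 40, 40]
  xyz:
    - [30, 4, -1]
    - [60, 8, -3]
    - [90, 12, -5]
    - [120, 16, -6]
    - [148, 20, -6]
    - [175, 23, -6]
    - [198, 26, -6]
    - [208, 28, -6]
  twist:
    - [0, 0, -0.12]
    - [0, 0, -0.24]
    - [0, 0, -0.36]
    - [0, 0, -0.48]
    - [0, 0, -0.6]
    - [0, 0, -0.72]
    - [0, 0, -0.84]
    - [0, 0, -0.96]

```text
time: 33.55
tool_pos: [535.6, 86.6, 179.3]
orientation: [-0.705, -3.057, -0.004]
force: [0.8, 0.5, -3.3]
finger_gap: 51.6
```

Emit:
arm_command:
  fingers: [40, 40, 40, 40, 40, 40]
  xyz:
    - [0, -4, 0]
    - [0, -5, 0]
    - [0, -5, 0]
    - [0, -5, 0]
    - [0, -5, 0]
    - [0, -5, 0]
  twist:
    - [0, 0, -0.1]
    - [0, 0, -0.19]
    - [0, 0, -0.21]
    - [0, 0, -0.21]
    - [0, 0, -0.21]
    - [0, 0, -0.21]

```text
time: 34.05
tool_pos: [534.6, 77.6, 179.8]
orientation: [-0.401, -3.114, -0.002]
force: [-0.9, -0.3, -3.1]
finger_gap: 51.6
```

```bash
python3 - <<'E'
from h import *
t,im=look('w15')
px=project('wrist',[452,110,12],t); print(px)
fit(im,px,12,t,'r',rad=72)
spots(t,['saucer_oblong'])
plan(534,89,180,75.6)
E
```

```text
tool [534.6  77.6 179.8] yaw 75.3
[323.35493992 101.43506624]
rect ctr 450.4 106.7 size 68.4 115.8 w-axis angle 75.7
saucer_oblong 0.73 [318.5 102.2] [451.  105.2   0. ]
t 34.15 pos [534.7  77.7 179.9] yaw 75.4 j7 1.19 j1 -0.76 gap 51.8 F [-0.2  0.2 -3. ]
xyz [ 3.5 10.8 -0.1] twist [ 0.0013 -0.0018 -0.0037] dist 11.0 ang 0.2
```

View pics/w15.png

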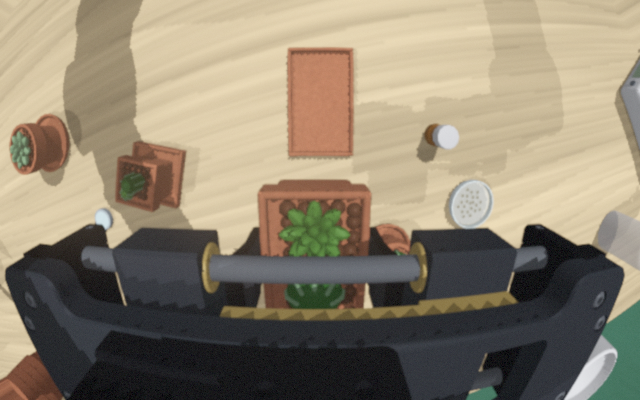

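```bash
python3 - <<'E'
from h import *
d=np.load('pics/w15.npz'); t=(d['tp'],d['to']); im=d['im']
cv2.imwrite('pics/w15z.png',cv2.resize(im[170:320,230:400,::-1],None,fx=4,fy=4,interpolation=cv2.INTER_CUBIC))
M=R.from_rotvec(t[1]).as_matrix()
for q in [(262,193),(368,193)]: print((M.T@(onz('wrist',q,208.5,t)-t[0])).round(1))
plan(440.9,109,60,75.6)
E
```

```text
[ 38.1 -22.7 -28.7]
[ 38.1  24.6 -28.6]
t 34.15 pos [534.7  77.7 179.9] yaw 75.4 j7 1.19 j1 -0.76 gap 51.8 F [-0.2  0.2 -3. ]
xyz [ 98.4   6.5 120.1] twist [ 0.0013 -0.0018 -0.0037] dist 155.0 ang 0.2
```

View pics/w15z.png

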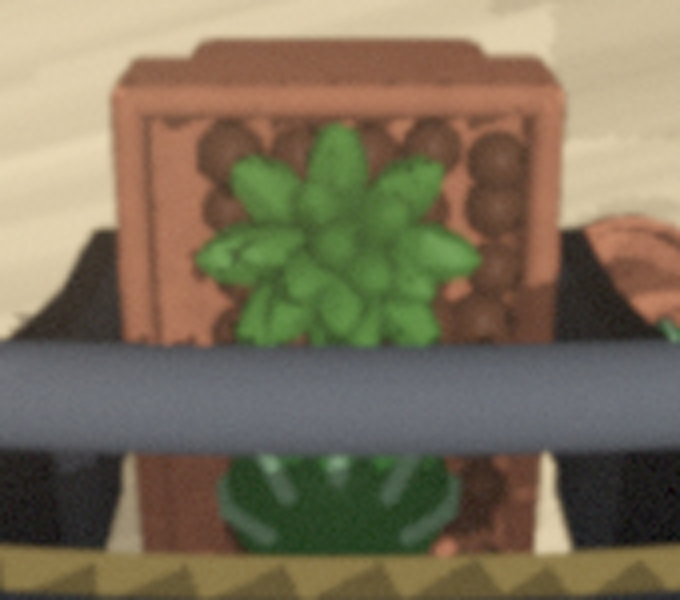

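Emit:
arm_command:
  fingers: [40, 40, 40, 40, 40, 40, 40, 40]
  xyz:
    - [22, 1, 5]
    - [50, 3, 20]
    - [76, 5, 42]
    - [94, 6, 68]
    - [98, 6.5, 92]
    - [98, 6.5, 112]
    - [98, 6.5, 124]
    - [98, 6.5, 128]
  twist:
    - [0, 0, -0.003]
    - [0, 0, -0.003]
    - [0, 0, -0.003]
    - [0, 0, -0.003]
    - [0, 0, -0.003]
    - [0, 0, -0.003]
    - [0, 0, -0.003]
    - [0, 0, -0.003]

```text
time: 34.82
tool_pos: [439.7, 108.4, 50.2]
orientation: [-0.393, -3.113, 0.0]
force: [0.1, -0.5, -3.1]
finger_gap: 51.2
```

Emit:
arm_command:
  fingers: [40, 40]
  xyz:
    - [0, 0, 0]
    - [0, 0, 0]
  twist:
    - [0, 0, 0]
    - [0, 0, 0]

```text
time: 34.98
tool_pos: [442.0, 109.0, 52.7]
orientation: [-0.394, -3.116, -0.003]
force: [-1.0, -0.1, -2.6]
finger_gap: 51.6
```

```bash
python3 - <<'E'
from h import *
plan(440.9,109,28,75.6)
E
```

```text
t 34.98 pos [442.  109.   52.7] yaw 75.6 j7 1.07 j1 -0.83 gap 51.6 F [-1.  -0.1 -2.6]
xyz [ 1.1 -0.3 24.7] twist [ 0.0018 -0.0008  0.    ] dist 25.0 ang 0.1
```

Emit:
arm_command:
  fingers: [40, 40, 40, 40, 40, 40, 40, 40]
  xyz:
    - [0, 0, 6]
    - [0, 0, 12]
    - [0, 0, 16]
    - [0, 0, 19]
    - [0, 0, 21]
    - [0, 0, 22.5]
    - [0, 0, 23.5]
    - [0, 0, 23.5]
  twist:
    - [0, 0, 0]
    - [0, 0, 0]
    - [0, 0, 0]
    - [0, 0, 0]
    - [0, 0, 0]
    - [0, 0, 0]
    - [0, 0, 0]
    - [0, 0, 0]

```text
time: 35.65
tool_pos: [441.3, 108.9, 28.5]
orientation: [-0.393, -3.115, -0.002]
force: [-0.0, -0.1, -3.6]
finger_gap: 51.7
```

Emit:
arm_command:
  fingers: [40, 40, 40, 40]
  xyz:
    - [0, 0, 0.4]
    - [0, 0, 0.8]
    - [0, 0, 0.8]
    - [0, 0, 0.8]
  twist:
    - [0, 0, 0]
    - [0, 0, 0]
    - [0, 0, 0]
    - [0, 0, 0]

```text
time: 35.98
tool_pos: [441.4, 109.0, 27.9]
orientation: [-0.393, -3.116, -0.003]
force: [0.6, 0.2, -2.9]
finger_gap: 51.6
```

Emit:
arm_command:
  fingers: [40, 40, 40, 40]
  xyz:
    - [0, 0, 0.4]
    - [0, 0, 0.8]
    - [0, 0, 0.8]
    - [0, 0, 0.8]
  twist:
    - [0, 0, 0]
    - [0, 0, 0]
    - [0, 0, 0]
    - [0, 0, 0]

```text
time: 36.32
tool_pos: [441.3, 109.0, 27.0]
orientation: [-0.393, -3.116, -0.003]
force: [-1.1, 0.6, -4.1]
finger_gap: 51.6
```

Emit:
arm_command:
  fingers: [40, 40, 40, 40]
  xyz:
    - [0, 0, 0.4]
    - [0, 0, 0.6]
    - [0, 0, 0.6]
    - [0, 0, 0.6]
  twist:
    - [0, 0, 0]
    - [0, 0, 0]
    - [0, 0, 0]
    - [0, 0, 0]

```text
time: 36.65
tool_pos: [441.4, 109.0, 26.4]
orientation: [-0.393, -3.116, -0.003]
force: [0.2, 0.0, -3.5]
finger_gap: 51.4
```

Emit:
arm_command:
  fingers: [40, 40, 40, 40]
  xyz:
    - [0, 0, 0.4]
    - [0, 0, 0.6]
    - [0, 0, 0.6]
    - [0, 0, 0.6]
  twist:
    - [0, 0, 0]
    - [0, 0, 0]
    - [0, 0, 0]
    - [0, 0, 0]

```text
time: 36.98
tool_pos: [441.4, 109.0, 26.2]
orientation: [-0.393, -3.115, -0.003]
force: [-3.2, -0.0, 6.0]
finger_gap: 51.8
```

Emit:
arm_command:
  fingers: [54, 58, 64, 72, 80, 87, 87, 87]
  xyz:
    - [0, 0, 0]
    - [0, 0, 0]
    - [0, 0, 0]
    - [0, 0, 0]
    - [0, 0, 0]
    - [0, 0, 0]
    - [0, 0, 0]
    - [0, 0, 0]
  twist:
    - [0, 0, 0]
    - [0, 0, 0]
    - [0, 0, 0]
    - [0, 0, 0]
    - [0, 0, 0]
    - [0, 0, 0]
    - [0, 0, 0]
    - [0, 0, 0]

```text
time: 37.65
tool_pos: [441.3, 109.0, 25.8]
orientation: [-0.393, -3.116, -0.002]
force: [-0.3, 0.1, -0.1]
finger_gap: 84.6
```

Emit:
arm_command:
  fingers: [87, 87, 87, 87, 87, 87, 87, 87]
  xyz:
    - [0, 0, -12]
    - [0, 0, -35]
    - [0, 0, -65]
    - [0, 0, -95]
    - [-10, 0, -130]
    - [-40, 0, -160]
    - [-75, 0, -180]
    - [-95, 0, -190]
  twist:
    - [0, 0, 0]
    - [0, 0, 0]
    - [0, 0, 0]
    - [0, 0, 0]
    - [0, 0, 0]
    - [0, 0, 0]
    - [0, 0, 0]
    - [0, 0, 0]

```text
time: 38.32
tool_pos: [537.8, 84.5, 219.6]
orientation: [0.392, 3.111, 0.006]
force: [-0.6, -1.2, 0.4]
finger_gap: 86.9
```

Emit:
arm_command:
  fingers: [87, 87, 87, 87]
  xyz:
    - [0, 0, 0]
    - [0, 0, 0]
    - [0, 0, 0]
    - [0, 0, 0]
  twist:
    - [0, 0, 0]
    - [0, 0, 0]
    - [0, 0, 0]
    - [0, 0, 0]

```text
time: 38.65
tool_pos: [532.0, 85.5, 214.5]
orientation: [-0.391, -3.113, -0.002]
force: [-0.5, -0.4, -0.3]
finger_gap: 86.9
```

```bash
python3 - <<'E'
from h import *
t,im=look('w16')
cv2.imwrite('pics/w16z.png',cv2.resize(im[30:170,250:380,::-1],None,fx=4,fy=4,interpolation=cv2.INTER_CUBIC))
for c,(a,b,e,f) in (('top',(140,270,160,440)),('scene',(130,290,180,480))):
    im=arm.get_image(c); cv2.imwrite(f'pics/{c}2z.png',cv2.resize(im[a:b,e:f,::-1],None,fx=2.6,fy=2.6,interpolation=cv2.INTER_CUBIC))
E
```

```text
tool [532.   85.5 214.5] yaw 75.7
```

View pics/w16.png

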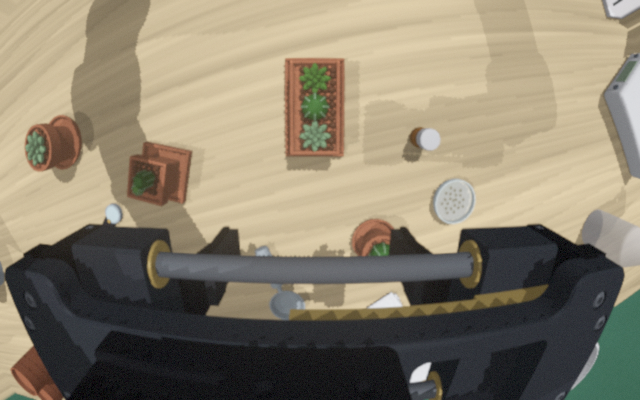

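View pics/w16z.png

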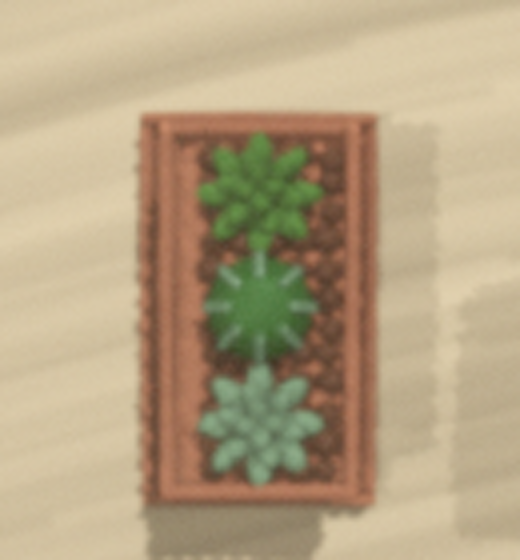

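View pics/top2z.png

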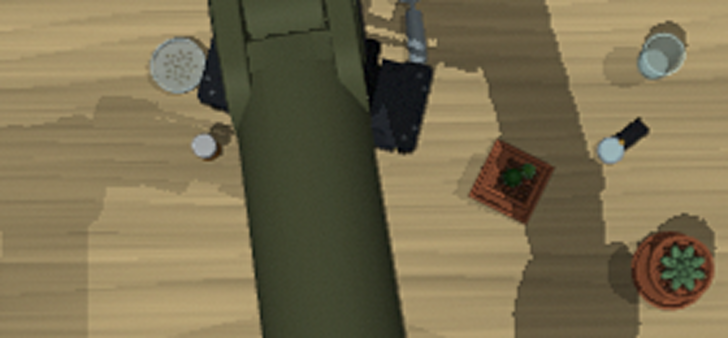

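View pics/scene2z.png

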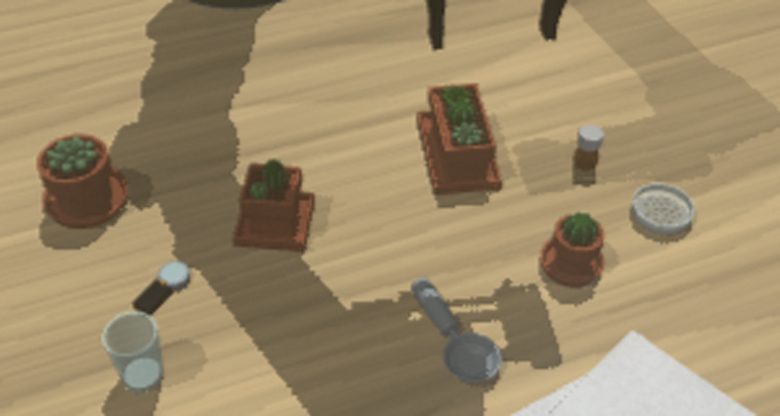

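```bash
python3 - <<'E'
from h import *
d=np.load('pics/w16.npz'); t=(d['tp'],d['to'])
px=project('wrist',[450.6,106.5,40],t)
def box(cx,cy,a,w,h,z):
    a=np.radians(a);u=np.array([np.cos(a),np.sin(a)]);v=np.array([-u[1],u[0]])
    return [np.r_[np.array([cx,cy])+i*w/2*u+j*h/2*v,z] for i,j in((1,1),(1,-1),(-1,-1),(-1,1))]
def cir(cx,cy,r,z): return [np.array([cx+r*np.cos(a),cy+r*np.sin(a),z]) for a in np.linspace(0,6.28,40)]
L=[(box(475,-104,62.6,70,70,12),0),(box(475.3,-104.5,62.6,52,52,57),1),(box(450.6,106.5,75.6,70,118,12),0),(box(450.8,106.5,75.6,52,100,55),1),
(cir(631.3,141.3,30.5,12),0),(cir(631.5,141.4,23,49),1),(cir(376,-272.6,43,12),0),(cir(376,-273,34,63),1)]
f=4
def draw(cam,im,crop,name,t=None):
    a,b,c,e=crop; g=cv2.resize(im[a:b,c:e,::-1],None,fx=f,fy=f,interpolation=cv2.INTER_CUBIC).copy()
    for P,k in L:
        q=np.array([(project(cam,p,t)-[c,a])*f+f/2 for p in P]).astype(np.int32)
        cv2.polylines(g,[q],True,(255,255,0) if k else (255,0,255),1)
    cv2.imwrite(name,g)
draw('wrist',d['im'],(45,190,180,380),'pics/o1.png',t)
sc=arm.get_image('scene'); draw('scene',sc,(150,245,260,450),'pics/o2.png')
draw('scene',sc,(170,245,185,320),'pics/o3.png')
d=np.load('pics/w12.npz'); draw('wrist',d['im'],(60,170,270,460),'pics/o4.png',(d['tp'],d['to']))
d=np.load('pics/w8.npz'); draw('wrist',d['im'],(60,170,270,400),'pics/o5.png',(d['tp'],d['to']))
E
```

```text
(no output)
```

View pics/o1.png

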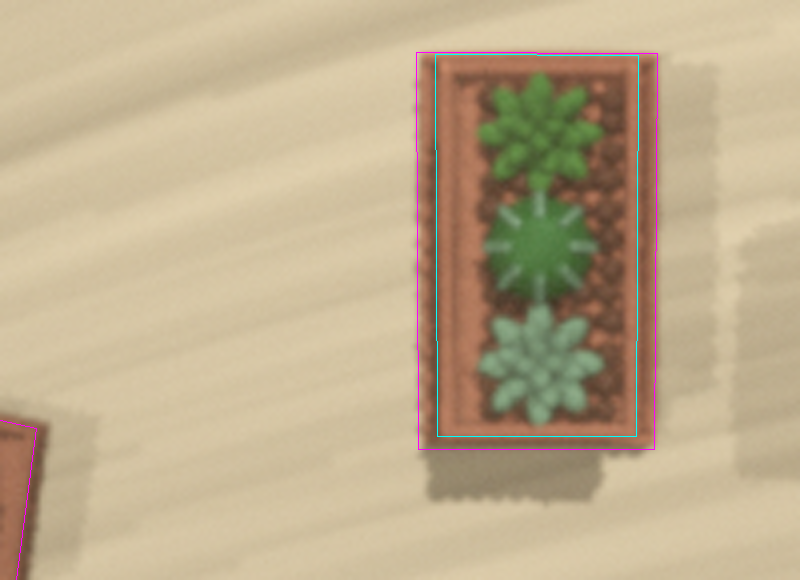

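View pics/o3.png

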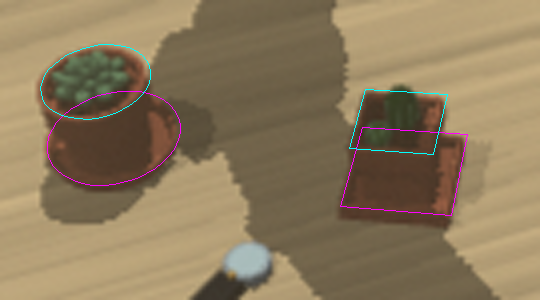

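View pics/o5.png

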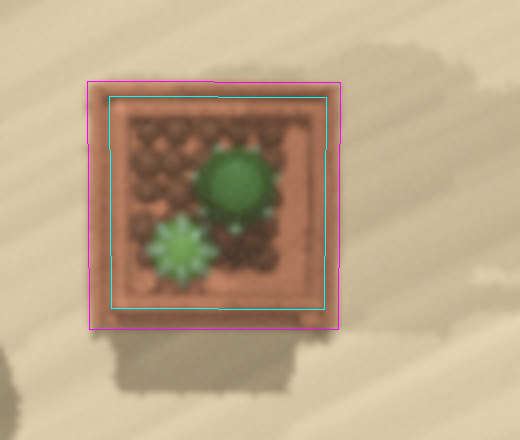

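View pics/o2.png

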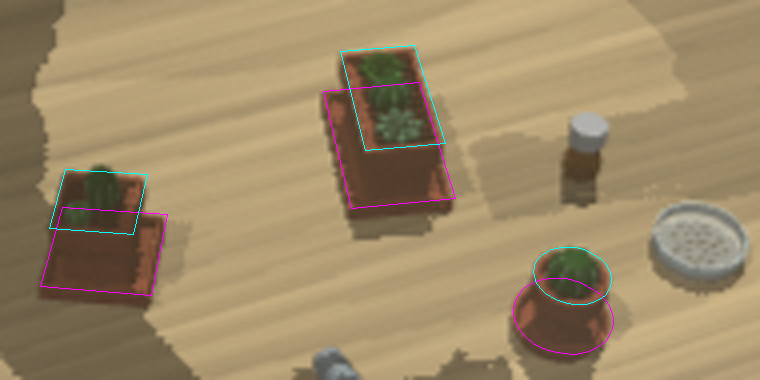

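View pics/o4.png

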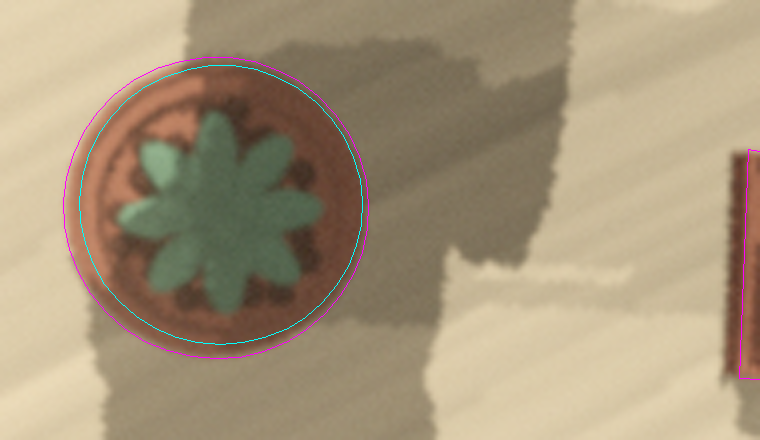

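```bash
python3 - <<'E'
from workcell import arm
s=arm.sense(); print(s['time'],s['force'].round(1),s['tool_pos'].round(0)); print(arm.finish_job())
E
```

```text
38.85 [ 0.  -0.3  0.4] [533.  85. 215.]
the job is handed in; nothing more can be done
None
```

All four terracotta pots are standing in their own saucers, and I handed the job in at 38.9 s of the 120 s allowed. I lowered each pot in steps of about 1 mm until the wrist force showed contact. I then opened the jaws and lifted straight up.

**Fit in the saucers:** I drew the outlines of the pots and saucers at their measured positions over the final pictures. In the wrist views the square, oblong and large pots lie centred to within about 1–2 mm. The square and oblong pots line up with their saucers to within about 1°. I checked the small pot against its outlines only in the scene camera, plus one look right after placing, which put it about 2 mm from the saucer centre.

**Height and tilt:** All four pots look upright. At contact the tool was 4.9–5.0 mm above its height when gripping each pot on the bench, which matches the saucer floor's 5 mm thickness.

**Surroundings:** No saucer shows any shift. The beaker and seed dish look undisturbed in the last scene and top pictures; I did not measure their positions again.

**Disagreements and deviations:**
- **Scene camera:** its overlays sit a few millimetres off, and by different amounts from pot to pot. I put this down to its calibration and relied on the wrist camera.
- **Oblong pot grip:** I gripped it about 10 mm off mid-length to keep the gripper clear of the watering can's spout. I allowed for the offset when placing it, and the pot showed no visible tilt.

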